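Brush out the toddler cups and box them

TASK

Using the long brush from the pot, brush out the coloured cups that are there in the order yellow, green, orange (one may be missing): in each, push the brush down to the bottom, draw it up to about the rim and push it down to the bottom again. Then stand the brush back in its pot, and only after that put the blue clip with the spare valves and all the coloured cups, standing upright, inside the blue box and shut its lid fully. Leave the clear cup and the teaspoon where they are.

Things in the scene. Friction and masses are not known exactly. Their poses are not given: they have to be found in the camera images.
- yellow_cup (a point): open yellow plastic cup, loose, standing upright, about 90 g: height 90 mm, outer diameter 62 mm at the rim and 58 mm at the foot, wall 2.5 mm, inner diameter about 55 mm, floor 4 mm thick. The point is the cup's centre, 45 mm above its underside (so its inner floor is 41 mm below the point, its rim 45 mm above); z is its axis, upward when upright. May be absent.
- green_cup (a point): open green plastic cup, loose, standing upright, about 90 g: height 90 mm, outer diameter 62 mm at the rim and 58 mm at the foot, wall 2.5 mm, inner diameter about 55 mm, floor 4 mm thick. The point is the cup's centre, 45 mm above its underside (so its inner floor is 41 mm below the point, its rim 45 mm above); z is its axis, upward when upright. May be absent.
- orange_cup (a point): open orange plastic cup, loose, standing upright, about 90 g: height 90 mm, outer diameter 62 mm at the rim and 58 mm at the foot, wall 2.5 mm, inner diameter about 55 mm, floor 4 mm thick. The point is the cup's centre, 45 mm above its underside (so its inner floor is 41 mm below the point, its rim 45 mm above); z is its axis, upward when upright. May be absent.
- brush_tip (a point): free lower end of the long bottle brush, on its axis. The brush is 228 mm long, 80 g, standing upright, head down, in its pot: blue-and-white bristle head from 0 to 80 mm (solid core diameter 36 mm with a flat foot, bristles that yield out to diameter 45 mm), steel stem diameter 10 mm from 80 to 150 mm, plain red round handle diameter 20 mm from 150 to 228 mm. z points up along the brush to the handle
- brush_grip (a point): centre of the red brush handle where it is gripped, 195 mm from the tip along the brush (33 mm below its top end)
- pot_floor (a point): centre of the inner floor of the grey brush pot, which is fixed: 90 mm tall, outer diameter 60 mm (foot flange 84 mm), inner diameter 50 mm; inner floor 6 mm above the shelf. The brush can lean a little in it
- box_in (a point): centre of the inner floor of the pale blue open-topped storage box, which is fixed: outside 160 mm along its x, 330 mm along its y, 105 mm high, walls and floor 5 mm; x (away from the robot, towards the lid hinge), y (long side) and z (up) are the box's axes; the box is turned by a few degrees
- lid (a joint): angle of the white box lid: 0 closed flat on the box, grows as it opens, up to 1.95; starts open a little beyond upright. A stiff hinge holds it where it is left; about 2 N at its free edge moves it
- lid_hinge (a point): middle of the lid's hinge line, on the far (+x) top edge of the box, 105 mm above the shelf; the hinge line runs along the box's y
- lid_edge (a point): middle of the lid's free edge on its outer face, 160 mm from the hinge. The lid is 160 by 330 by 6 mm, with a small blue knob standing 35 mm out of the outer face in the middle of the long side, 30 mm from the free edge
- clear_cup_c (a point): clear plastic cup, 85 mm tall, 68 mm across, clean, a bystander; the point is its centre, 42.5 mm up
- spoon: stainless steel teaspoon, 140 mm long, lying flat, a bystander
- clip_c (a point): loose blue spring clip pinching two white round silicone valves, lying flat, 30 g: 22 mm wide, 18 mm high, jaws 50 mm long from -25 to +25 mm along x, the valves (24 mm across) reaching to +40 mm. The point is the middle of the clip, 9 mm above its underside; x runs along its length towards the valves, y across its width, z up
There are look-alikes about, which are no part of the job. Of the things that look like the part that bears brush_tip, the middle-sized one is meant.

How it is judged:
By the outcome, as a careful person would: the job done as asked, in the order asked, and still so for the second after the job is handed in, with the robot touching nothing.
Of cup_yellow, cup_green, cup_orange only 2 to 3 are there at a start; the rules pass over those that are not, and their reading is None.
At some moment in a run one of cup_yellow, cup_green, cup_orange may be knocked a few centimetres aside while the robot is not near it.
It also fails if it takes over 210 s, if anything falls off the work surface, if the arm or the gripper's body presses on something with over 40 N, if the wrist force passes 120 N, or if a joint passes its speed limit or range.

ROBOT

A 7-joint arm with a two-finger parallel gripper is mounted at the origin on the work surface. World frame = base frame: x ahead of the robot, y to its left, z up, the work surface at z = 0. Lengths are in m, angles in rad, forces in N, time in s.
With the tool pointing down it reaches from about 0.4 to 0.85 m from the base axis. Payload 4.5 kg.
Tool frame: the origin (TCP) lies at the very end of the fingers, on their centre line; the grasp point (between the pads) lies 19 mm behind it; y points along the fingers, x is the direction in which the jaws open and shut, and the axes are right-handed (so a half turn about y gives the same grasp; the last joint's range is limited). The gripper opens to 85 mm and grips with 20 to 120 N. Pads are 22 mm wide; open, the fingers measure 114 mm over their backs; the gripper's body (76 mm by 85 mm) begins 54 mm behind the grasp point. The pads swing forward as they close: fully open they stand 13 mm farther back than shut.
Start: joints at [-1.186, 0.689, -0.195, 1.565, 0.157, 0.902, -0.215], TCP at [0.215, 0.587, 0.231] pointing down, gripper open.
Joint ranges: [-3.01, 3.01], [-0.46, 2.08], [-1.47, 1.51], [0.13, 2.56], [-1, 4.14], [0.04, 2.09], [-2.66, 2.66]. Speed limits (rad/s): [2.57, 2.57, 3.14, 3.14, 3.14, 3.14, 3.14].

INTERFACE

Orientations are given as a rotation vector (axis times angle).
In Python, from bench import sensors, imaging, order gives the robot as it stands. The module is installed in compiled form; this text tells all that it offers.
- The arm moves only by the tool drive_tool, never from a script. Its argument "motion" is a list of rows, each a list of 7 numbers: the shift along the world's x, y, z in m, then the turn, a rotation vector about the world's x, y, z in rad, then the closure, from 0 (fully open) to 1 (shut). A call has 1 to 8 rows; each row shifts and turns the commanded pose from where the row before left it; what a row does not reach is not made up. A row lasts 1/12 s, in which the tool goes at most 41.7 mm and 7.16 degrees, less where a joint would pass 70% of its speed; a pose out of reach is approached as far as the arm can. A call is refused whole if a number of a shift passes 0.0417 or a number of a turn 0.125, either way. A call with a gripper value outside its range is refused whole. The fingers move at their own pace and stop on an object; "squeeze" is the grip in N (left out, the last holds). Time passes only in rows, so rows that do not move let the fingers close. It gives the time, the measured TCP pose, the force and the opening at its end, in the units of the state.
- sensors.sense(): the state, without advancing time (a new reading comes with each control period).
- imaging.capture(name): name is "scene" or "top" or "wrist"; returns a dict with "frame" (420x560x3 uint8, red, green, blue), "range_z" (420x560 float32, m along the optical axis (not along the pixel's ray), 0 where there is no reading), "fx", "fy", "cx", "cy" (pixels), "T" (4x4, takes a point from camera to world coordinates); the wrist camera has in their place "tool_from_camera" (4x4, takes a point from camera to tool coordinates, whose origin is the TCP and whose axes are the tool frame's). Camera axes: x right, y down, z forward; pixel columns grow to the right and rows downward; lengths in m; the calibration is good to about 2 mm. The wrist camera is an equidistant fisheye: a pixel r from the principal point sees the ray r / f radians off the axis. A picture is of the moment at which its call begins: read the wrist's pose just before it.
- order.sign_off(): hands the job in, once; it reports no verdict.
The state is a dict: "clock": time; "q": joint angles; "qd": joint speeds; "tau": joint torques, N m; "tcp_pos": TCP position; "ee_rot": TCP orientation; "contact_force": force on the tool from outside, world axes, zero at the start; "moment": the same for the moment, N m; "width": opening from 0.0 (shut) to 1.0 (fully open).
Only numpy, scipy, OpenCV 4.12 (cv2) and the standard library are available. Lean on these libraries where they do the work, as an engineer would, in place of code of your own. Each camera call takes 0.05 s, during which the arm holds its last target.

## Working session

There is one attempt and no reset: what is moved stays moved. The work goes in short steps, Python scripts to look and compute and a tool call to move; the robot and the scene stay as the last step left them, time stands still between calls to the robot, and variables do not carry over. Pictures are saved under pics/ and viewed, and the job is handed in when it is done.

Besides the shell and the picture viewer there is one more tool, called as name(argument=value, ...), one argument or row to a line, values as JSON. drive_tool: Moves the arm, as the interface text tells. Its arguments: {"type":"object","properties":{"motion":{"type":"array"},"squeeze":{"type":"number"}},"required":["motion"]}

```bash
mkdir -p pics; ls; cat > h.py <<'E'
import numpy as np, cv2
from bench import sensors, imaging, order
from scipy.spatial.transform import Rotation as R
def st():
    s=sensors.sense(); print('t',round(s['clock'],2),'tcp',np.round(s['tcp_pos'],4),'rot',np.round(s['ee_rot'],3),'F',np.round(s['contact_force'],1),'w',round(float(s['width']),3)); return s
def cap(n,name=None):
    d=imaging.capture(n)
    if name: cv2.imwrite('pics/'+name+'.png',d['frame'][:,:,::-1])
    return d
def cloud(d):
    z=d['range_z'];v,u=np.mgrid[0:z.shape[0],0:z.shape[1]]
    P=np.stack([(u-d['cx'])/d['fx']*z,(v-d['cy'])/d['fy']*z,z],-1)
    return P@d['T'][:3,:3].T+d['T'][:3,3]
E
python3 - <<'E'
from h import *
s=st();print(s)
for n in ['scene','top','wrist']:
    d=cap(n,n+'0'); print(n,d['fx'],d['cx'],d['cy']); print(np.round(d.get('T',d.get('tool_from_camera')),3))
    np.savez('pics/%s0.npz'%n,**d)
E
```

```text
pics
t 0.0 tcp [0.2146 0.5863 0.2305] rot [-1.356 -0.946  0.948] F [-0.5  0.1 -0.1] w 1.004
{'clock': 0.0, 'q': array([-1.18622098,  0.68998851, -0.19449528,  1.56642587,  0.15727695,
        0.9024857 , -0.21509942]), 'qd': array([ 0.00155849,  0.00170178, -0.00034453,  0.00012777, -0.00194388,
        0.00111026, -0.00119414]), 'tau': array([ 3.04304967e-05, -5.39600122e+01, -1.26651116e+00, -1.58544391e+01,
        9.20622231e-03,  9.53092152e-03,  2.27922794e-05]), 'tcp_pos': array([0.21458267, 0.5862736 , 0.23045894]), 'ee_rot': array([-1.35618669, -0.94602181,  0.94848833]), 'contact_force': array([-0.52344018,  0.09008631, -0.12141809]), 'moment': array([ 0.02756495,  0.01803508, -0.04077539]), 'width': 1.0039484715455784}
scene 506.21223973521944 282.7300586975457 205.19395599122922
[[-0.195  0.766 -0.613  1.265]
 [ 0.981  0.15  -0.124  0.039]
 [-0.003 -0.625 -0.78   1.068]
 [ 0.     0.     0.     1.   ]]
top 402.45883393111717 277.1834511275082 215.29857587925682
[[-0.008 -0.994  0.113  0.421]
 [-0.999  0.012  0.033 -0.118]
 [-0.034 -0.113 -0.993  1.046]
 [ 0.     0.     0.     1.   ]]
wrist 325.19226210127806 277.61089362418085 211.31247371860155
[[ 1.     0.001  0.001 -0.   ]
 [-0.    -0.298  0.955 -0.143]
 [ 0.001 -0.955 -0.298  0.076]
 [ 0.     0.     0.     1.   ]]
```

View pics/scene0.png

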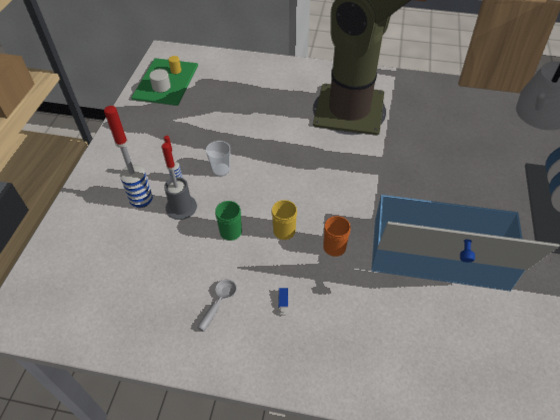

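View pics/top0.png

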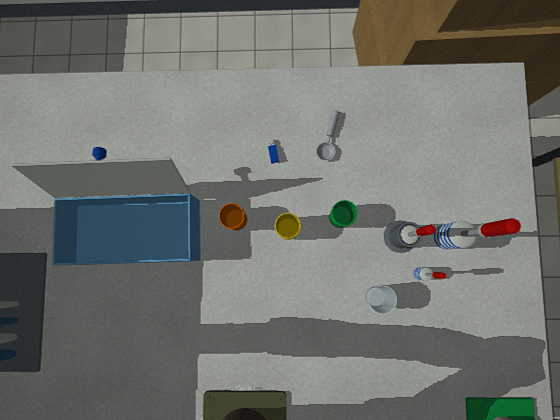

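View pics/wrist0.png

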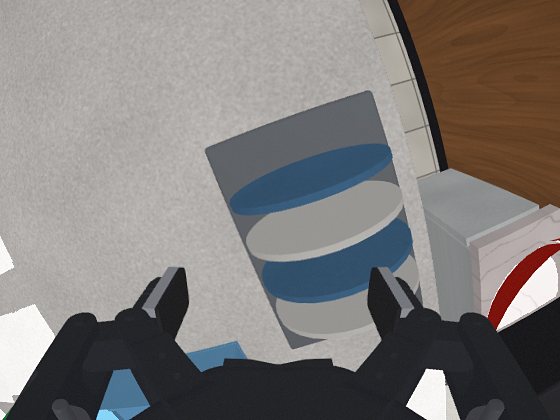

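All three cups are present. These things could be taken for the long brush:
- the big free-standing striped brush at scene (118,125)–(137,187)
- the brush in the grey pot at (168,155)–(178,195)
- a small brush at (178,172), seen in the top view at (430,273)

I choose the middle-sized one in the pot. Next I'll check it in a close crop and measure.

```bash
python3 - <<'E'
from h import *
d=dict(np.load('pics/scene0.npz')); t=dict(np.load('pics/top0.npz'))
a=cv2.resize(d['frame'][95:225,90:240,::-1],None,fx=3.2,fy=3.2,interpolation=cv2.INTER_CUBIC)
b=cv2.resize(t['frame'][190:320,355:535,::-1],None,fx=3.2,fy=3.2,interpolation=cv2.INTER_CUBIC)
a=a[:416];im=np.zeros((416*1+0,480,3),np.uint8);im[:a.shape[0]]=a
cv2.imwrite('pics/cropA.png',im);cv2.imwrite('pics/cropB.png',b)
def masks(f):
    hsv=cv2.cvtColor(f,cv2.COLOR_RGB2HSV);H,S,V=cv2.split(hsv)
    return {'yellow':(abs(H.astype(int)-25)<5)&(S>150)&(V>60),'orange':(H>4)&(H<14)&(S>150)&(V>60),'green':(abs(H.astype(int)-68)<15)&(S>130)&(V>40),'red':((H<4)|(H>174))&(S>170)&(V>60),'blue':(abs(H.astype(int)-113)<9)&(S>180)&(V>60),'pale':(abs(H.astype(int)-105)<8)&(S>60)&(S<=190)}
for nm,im in (('top',t),('scene',d)):
    C=cloud(im)
    for k,m in masks(im['frame']).items():
        n,L,s,c=cv2.connectedComponentsWithStats(m.astype(np.uint8))
        for i in range(1,n):
            if s[i,4]<25: continue
            p=C[(L==i)&(im['range_z']>0)]
            print(nm,k,c[i].round(0),s[i,4],'min',np.percentile(p,2,axis=0).round(3),'max',np.percentile(p,98,axis=0).round(3))
E
```

```text
top yellow [287. 225.] 533 min [ 0.478 -0.139  0.   ] max [ 0.534 -0.084  0.092]
top orange [226. 207.] 34 min [ 0.548  0.026 -0.002] max [0.565 0.065 0.09 ]
top orange [222. 220.] 30 min [0.507 0.042 0.002] max [0.537 0.067 0.093]
top green [343. 214.] 580 min [ 0.506 -0.275  0.001] max [ 0.563 -0.218  0.091]
top green [500. 408.] 1434 min [ 0.04  -0.693  0.007] max [ 0.087 -0.541  0.016]
top red [501. 227.] 503 min [ 0.468 -0.521  0.231] max [ 0.492 -0.499  0.325]
top red [425. 230.] 147 min [ 0.474 -0.405  0.169] max [ 0.491 -0.389  0.235]
top red [439. 275.] 70 min [ 0.383 -0.448  0.118] max [ 0.394 -0.436  0.166]
top blue [273. 153.] 124 min [ 0.682 -0.086  0.005] max [ 0.725 -0.064  0.021]
top blue [ 98. 153.] 124 min [0.638 0.275 0.223] max [0.664 0.296 0.235]
top pale [126. 229.] 9838 min [0.424 0.118 0.001] max [0.579 0.446 0.106]
top pale [444. 228.] 67 min [ 0.477 -0.522 -0.002] max [ 0.515 -0.484  0.099]
top pale [446. 245.] 77 min [ 0.449 -0.51  -0.002] max [ 0.467 -0.485  0.104]
top pale [417. 273.] 72 min [ 0.374 -0.44  -0.001] max [ 0.403 -0.427  0.052]
top pale [  8.
[... 544 characters left out ...]
cene red [115. 124.] 419 min [ 0.477 -0.52   0.232] max [ 0.499 -0.499  0.325]
scene red [168. 152.] 200 min [ 0.391 -0.445  0.134] max [ 0.497 -0.39   0.235]
scene blue [142. 204.] 26 min [ 0.488 -0.518  0.007] max [ 0.513 -0.486  0.014]
scene blue [467. 253.] 176 min [0.627 0.275 0.216] max [0.668 0.296 0.235]
scene blue [283. 297.] 137 min [ 0.688 -0.085  0.008] max [ 0.726 -0.064  0.021]
scene pale [552. 158.] 164 min [0.201 0.545 0.053] max [0.211 0.568 0.128]
scene pale [554. 183.] 135 min [0.282 0.544 0.051] max [0.29  0.565 0.118]
scene pale [143. 184.] 27 min [ 0.408 -0.527 -0.002] max [ 0.508 -0.483  0.086]
scene pale [445. 241.] 7187 min [0.422 0.119 0.004] max [0.588 0.442 0.105]
```

View pics/cropA.png

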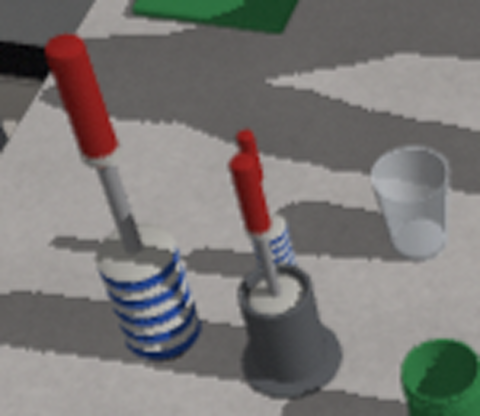

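View pics/cropB.png

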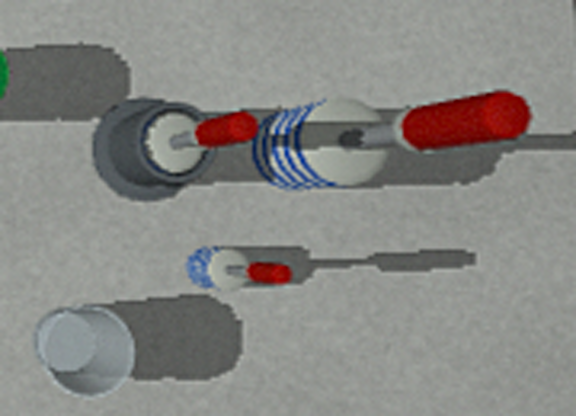

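Crop A shows the big brush standing free, the middle one in the pot and the small one behind it. I keep the pot brush, whose handle is at scene (168,155) and top (425,230). Next come precise fits of the cups, box, brush axis, clip and tool axes.

```bash
cat >> h.py <<'E'
def masks(f):
    hsv=cv2.cvtColor(f,cv2.COLOR_RGB2HSV);H,S,V=cv2.split(hsv);H=H.astype(int)
    return {'yellow':(abs(H-25)<6)&(S>120)&(V>50),'orange':(H>2)&(H<16)&(S>120)&(V>50),'green':(abs(H-68)<15)&(S>110)&(V>30),'red':((H<4)|(H>174))&(S>170)&(V>60),'blue':(abs(H-113)<9)&(S>180)&(V>60),'pale':(abs(H-105)<8)&(S>60)&(S<=190)}
from scipy.optimize import least_squares
def cups(names=('top','scene'),box=((0.38,0.75),(-0.35,0.2)),caps=None,zs=0.0):
    out={}
    for n in names:
        d=(caps or {}).get(n) or cap(n); C=cloud(d); M=masks(d['frame'])
        for k in ('yellow','green','orange'):
            m=M[k]&(C[...,0]>box[0][0])&(C[...,0]<box[0][1])&(C[...,1]>box[1][0])&(C[...,1]<box[1][1])
            p=C[m&(d['range_z']>0)]
            if len(p)<40: print(n,k,'few',len(p)); continue
            r=p[(p[:,2]>0.06+zs)]
            if len(r)<10: continue
            # wall points: outside or inside radius; fit circle centre from hull of rim
            h=cv2.convexHull(r[:,:2].astype(np.float32))[:,0]
            f=least_squares(lambda c:np.hypot(h[:,0]-c[0],h[:,1]-c[1])-0.030,h.mean(0),loss='soft_l1',f_scale=0.002).x
            print(n,k,'circ',f.round(4),'zmax',np.percentile(p[:,2],98).round(3),len(p)); out[n,k]=f
    return out
E
python3 - <<'E'
from h import *
d=dict(np.load('pics/scene0.npz')); t=dict(np.load('pics/top0.npz'))
cups(caps={'top':t,'scene':d})
print(R.from_rotvec(st()['ee_rot']).as_matrix().round(2))
for n,im in (('top',t),('scene',d)):
    C=cloud(im);M=masks(im['frame']);v=im['range_z']>0
    p=C[M['red']&v&(C[...,0]>.46)&(C[...,0]<.51)&(C[...,1]>-.42)&(C[...,1]<-.37)]
    for lo,hi in ((.15,.18),(.18,.21),(.21,.232),(.232,.24)):
        q=p[(p[:,2]>lo)&(p[:,2]<hi)]
        if len(q)>4: print(n,'red',lo,len(q),q.mean(0).round(4),q.min(0).round(4),q.max(0).round(4))
    # pot rim
    g=C[v&(abs(C[...,0]-.47)<.06)&(abs(C[...,1]+.38)<.06)&(abs(C[...,2]-.09)<.006)]
    print('potrim',len(g),g.min(0).round(3),g.max(0).round(3),[x for x in cv2.minEnclosingCircle(g[:,:2].astype(np.float32))])
    p=C[M['pale']&v&(C[...,1]>.08)&(C[...,1]<.5)&(abs(C[...,2]-.105)<.004)]
    rc=cv2.minAreaRect((p[:,:2]*1000).astype(np.float32)); print('box',rc,cv2.boxPoints(rc).round(0).tolist())
    p=C[M['blue']&v&(abs(C[...,0]-.7)<.06)&(abs(C[...,1]+.07)<.06)&(C[...,2]>.012)]
    rc=cv2.minAreaRect((p[:,:2]*1000).astype(np.float32)); print('clip',rc,p.mean(0),cv2.boxPoints(rc).round(0).tolist())
    # valves: anything above 6mm near
    p=C[v&(abs(C[...,0]-.71)<.07)&(abs(C[...,1]+.07)<.05)&(C[...,2]>.008)]
    print('clip+valves',p.min(0).round(3),p.max(0).round(3), p[p[:,0]>p[:,0].max()-.01].mean(0))
    # lid
    p=C[v&(C[...,0]>.5)&(C[...,0]<.75)&(C[...,1]>.1)&(C[...,1]<.5)&(C[...,2]>.12)]
    print('lid',np.percentile(p,1,axis=0).round(3),np.percentile(p,99,axis=0).round(3))
    for z in (.15,.2,.25):
        q=p[abs(p[:,2]-z)<.005]
        for ya in (.15,.28,.4):
          w=q[abs(q[:,1]-ya)<.02]
          if len(w): print('lid z',z,ya,np.median(w[:,0]).round(3))
E
```

```text
top yellow circ [ 0.5057 -0.1114] zmax 0.092 537
top green circ [ 0.5345 -0.2468] zmax 0.091 588
top orange circ [0.5309 0.0228] zmax 0.091 580
scene yellow circ [ 0.5101 -0.1119] zmax 0.09 808
scene green circ [ 0.5399 -0.2474] zmax 0.09 798
scene orange circ [0.5351 0.0231] zmax 0.09 867
t 0.15 tcp [0.2146 0.5865 0.2307] rot [-1.356 -0.946  0.948] F [0.  0.3 0.7] w 1.002
[[ 0.34 -0.   -0.94]
 [ 0.94 -0.    0.34]
 [-0.   -1.   -0.  ]]
top red 0.15 17 [ 0.4814 -0.3914  0.1739] [ 0.474  -0.3962  0.1676] [ 0.4897 -0.3894  0.1799]
top red 0.18 34 [ 0.4816 -0.3911  0.1953] [ 0.4736 -0.396   0.1801] [ 0.491  -0.389   0.2082]
top red 0.21 46 [ 0.4813 -0.3928  0.2233] [ 0.4734 -0.4042  0.2102] [ 0.491  -0.3892  0.232 ]
top red 0.232 49 [ 0.4825 -0.3982  0.2337] [ 0.4745 -0.4056  0.2322] [ 0.4907 -0.3911  0.2363]
potrim 279 [ 0.454 -0.428  0.084] [ 0.511 -0.37   0.096] [(0.4823431074619293, -0.3989484906196594), 0.03018045425415039]
box ((501.0252685546875, 283.75860595703125), (160.0440216064453, 331.9405212402344), 1.372544288635254) [[417.0, 448.0], [425.0, 116.0], [585.0, 120.0], [577.0,
[... 1069 characters left out ...]
381774902344, 282.64813232421875), (167.9174041748047, 329.7917785644531), 1.414255976676941) [[418.0, 445.0], [426.0, 116.0], [594.0, 120.0], [586.0, 450.0]]
clip ((706.8997192382812, -74.02915954589844), (40.34213638305664, 16.41823959350586), 11.176115036010742) [ 0.70433845 -0.07452463  0.01565418] [[686.0, -70.0], [689.0, -86.0], [728.0, -78.0], [725.0, -62.0]]
clip+valves [ 0.684 -0.089  0.008] [ 0.748 -0.056  0.022] [ 0.74279986 -0.06785738  0.01193541]
lid [0.592 0.124 0.122] [0.664 0.447 0.26 ]
lid z 0.15 0.15 0.605
lid z 0.15 0.28 0.601
lid z 0.15 0.4 0.598
lid z 0.2 0.15 0.619
lid z 0.2 0.28 0.615
lid z 0.2 0.4 0.612
lid z 0.25 0.15 0.632
lid z 0.25 0.28 0.629
lid z 0.25 0.4 0.626
```

drive_tool(
  motion=[
    [0.03,-0.03,0.0125,0,0,-0.07,0],
    [0.03,-0.03,0.0125,0,0,-0.07,0],
    [0.03,-0.03,0.0125,0,0,-0.07,0],
    [0.03,-0.03,0.0125,0,0,-0.07,0],
    [0.03,-0.03,0.0125,0,0,-0.07,0],
    [0.03,-0.03,0.0125,0,0,-0.07,0],
    [0.03,-0.03,0.0125,0,0,-0.07,0],
    [0.03,-0.03,0.0125,0,0,-0.07,0],
  ],
  squeeze=60,
)

```text
clock: 0.82
tcp_pos: [0.4418, 0.3591, 0.326]
ee_rot: [-1.509, -0.514, 0.514]
contact_force: [0.1, 0.6, 0.3]
width: 1.0
```

drive_tool(
  motion=[
    [0.002,-0.04,0,0,0,-0.08,0],
    [0.002,-0.04,0,0,0,-0.08,0],
    [0.002,-0.04,0,0,0,-0.08,0],
    [0.002,-0.04,0,0,0,-0.08,0],
    [0.002,-0.04,0,0,0,-0.08,0],
    [0.002,-0.04,0,0,0,-0.08,0],
    [0.002,-0.04,0,0,0,-0.08,0],
    [0.002,-0.04,0,0,0,-0.08,0],
  ],
)

```text
clock: 1.48
tcp_pos: [0.4563, 0.039, 0.3256]
ee_rot: [-1.571, -0.013, 0.013]
contact_force: [1.1, -0.9, -0.9]
width: 0.999
```

drive_tool(
  motion=[
    [0.002,-0.04,0,0,0,0,0],
    [0.002,-0.04,0,0,0,0,0],
    [0.002,-0.04,0,0,0,0,0],
    [0.002,-0.04,0,0,0,0,0],
    [0.002,-0.04,0,0,0,0,0],
    [0.002,-0.04,0,0,0,0,0],
    [0,-0.03,0,0,0,0,0],
    [0,0,0,0,0,0,0],
  ],
)

```text
clock: 2.15
tcp_pos: [0.4672, -0.2373, 0.3256]
ee_rot: [-1.576, -0.007, 0.007]
contact_force: [-0.0, -0.7, 0.1]
width: 0.999
```

```bash
python3 - <<'E'
from h import *
s=st(); d=cap('wrist','w1'); np.savez('pics/w1.npz',tp=s['tcp_pos'],er=s['ee_rot'],**d)
E
```

```text
t 2.15 tcp [ 0.4672 -0.2373  0.3256] rot [-1.576 -0.007  0.007] F [-0.  -0.7  0.1] w 0.999
```

View pics/w1.png

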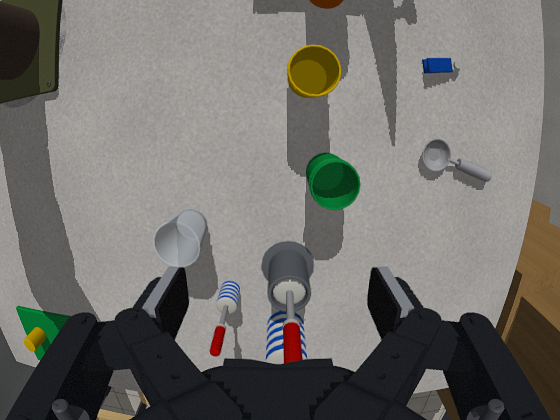

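```bash
cat >> h.py <<'E'
def wcloud(d,tp,er):
    z=d['range_z'];v,u=np.mgrid[0:z.shape[0],0:z.shape[1]]
    a=(u-d['cx'])/d['fx'];b=(v-d['cy'])/d['fy'];r=np.hypot(a,b)+1e-9
    t=np.tan(np.minimum(r,1.5));P=np.stack([a/r*t*z,b/r*t*z,z],-1)
    T=d['tool_from_camera'];P=P@T[:3,:3].T+T[:3,3]
    return P@R.from_rotvec(er).as_matrix().T+tp
E
cat > wm.py <<'E'
from h import *
def wmeas(d,tp,er):
    C=wcloud(d,tp,er);M=masks(d['frame']);v=d['range_z']>0
    for k in('yellow','green','orange'):
        p=C[M[k]&v]; p=p[(abs(p[:,2]-.06)<.05)&(p[:,2]>.06)&(p[:,0]>.38)]
        if len(p)<40: continue
        h=cv2.convexHull(p[:,:2].astype(np.float32))[:,0]
        f=least_squares(lambda c:np.hypot(h[:,0]-c[0],h[:,1]-c[1])-0.030,h.mean(0),loss='soft_l1',f_scale=0.002).x
        print('wrist',k,f.round(4),np.percentile(p[:,2],98).round(3))
    p=C[M['blue']&v];p=p[(p[:,0]>.62)&(p[:,2]>.012)&(p[:,2]<.05)]
    if len(p)>20: print('clip',cv2.minAreaRect((p[:,:2]*1000).astype(np.float32)))
    p=C[M['red']&v&(abs(C[...,0]-.485)<.03)&(abs(C[...,1]+.395)<.03)]
    for lo,hi in ((.15,.18),(.18,.21),(.21,.23),(.23,.24)):
        q=p[(p[:,2]>lo)&(p[:,2]<hi)]
        if len(q)>4: print('red',lo,len(q),q.mean(0).round(4),q.min(0).round(4),q.max(0).round(4))
    return C
E
python3 - <<'E'
from wm import *
d=dict(np.load('pics/w1.npz'))
C=wmeas(d,d['tp'],d['er'])
v=d['range_z']>0
g=C[v&(abs(C[...,0]-.48)<.06)&(abs(C[...,1]+.39)<.06)&(abs(C[...,2]-.09)<.005)]
print('pot',len(g),g.min(0).round(3),g.max(0).round(3),cv2.minEnclosingCircle(g[:,:2].astype(np.float32)))
E
```

```text
wrist yellow [ 0.5066 -0.1119] 0.092
wrist green [ 0.5359 -0.247 ] 0.091
wrist orange [ 1.1031 -0.6364] 0.108
clip ((704.1919555664062, -75.08880615234375), (45.86302947998047, 21.260700225830078), 10.456796646118164)
red 0.15 120 [ 0.4836 -0.3917  0.1728] [ 0.4746 -0.3971  0.165 ] [ 0.4928 -0.3881  0.18  ]
red 0.18 287 [ 0.4833 -0.3915  0.1956] [ 0.4751 -0.3968  0.18  ] [ 0.4924 -0.388   0.2099]
red 0.21 212 [ 0.4829 -0.3914  0.2194] [ 0.4748 -0.3981  0.2102] [ 0.4927 -0.3888  0.2299]
red 0.23 8 [ 0.4811 -0.3901  0.2303] [ 0.4776 -0.3916  0.23  ] [ 0.4834 -0.3888  0.2312]
pot 750 [ 0.454 -0.428  0.085] [ 0.513 -0.369  0.095] ((0.4840187728404999, -0.39875465631484985), 0.03037906624376774)
```

drive_tool(
  motion=[
    [0.004,-0.04,0,0,0,0,0],
    [0.004,-0.04,0,0,0,0,0],
    [0.004,-0.04,-0.01,0,0,0,0],
    [0.004,-0.035,-0.02,0,0,0,0],
    [0,-0.006,-0.02,0,0,0,0],
    [0,0,0,0,0,0,0],
    [0,0,0,0,0,0,0],
  ],
)

```text
clock: 2.78
tcp_pos: [0.4848, -0.3879, 0.2743]
ee_rot: [-1.567, -0.015, 0.018]
contact_force: [1.0, 0.5, 0.7]
width: 1.0
```

drive_tool(
  motion=[
    [-0.001,-0.0105,0,0,0.02,0,0],
    [0,0,-0.02,0,0,0,0],
    [0,0,-0.025,0,0,0,0],
    [0,0,-0.025,0,0,0,0],
    [0,0,-0.02,0,0,0,0],
    [0,0,-0.003,0,0,0,0],
    [0,0,0,0,0,0,0],
  ],
)

```text
clock: 3.37
tcp_pos: [0.4848, -0.3983, 0.1828]
ee_rot: [-1.569, -0.002, 0.034]
contact_force: [-0.0, 0.1, 0.5]
width: 1.0
```

drive_tool(
  motion=[
    [-0.001,0,0,0,-0.02,-0.023,0],
    [0,0,0,0,0,0,0],
    [0,0,0,0,0,0,1],
    [0,0,0,0,0,0,1],
    [0,0,0,0,0,0,1],
    [0,0,0,0,0,0,1],
    [0,0,0,0,0,0,1],
    [0,0,0,0,0,0,1],
  ],
  squeeze=60,
)

```text
clock: 4.03
tcp_pos: [0.4833, -0.4008, 0.1828]
ee_rot: [-1.571, 0.001, -0.003]
contact_force: [-0.4, -0.7, -1.0]
width: 0.222
```

drive_tool(
  motion=[
    [0,0,0,0,0,0,1],
    [0,0,0,0,0,0,1],
    [0,0,0,0,0,0,1],
    [0,0,0,0,0,0,1],
  ],
)

```text
clock: 4.37
tcp_pos: [0.4833, -0.4008, 0.1828]
ee_rot: [-1.571, 0.002, -0.003]
contact_force: [0.8, -1.3, 2.4]
width: 0.213
```

drive_tool(
  motion=[
    [0,0,0.015,0,0,0,1],
    [0,0,0.03,0,0,0,1],
    [0,0,0.03,0,0,0,1],
    [0,0,0.03,0,0,0,1],
    [0,0,0.02,0,0,0,1],
    [0,0,0,0,0,0,1],
  ],
)

```text
clock: 4.87
tcp_pos: [0.4842, -0.4025, 0.3121]
ee_rot: [-1.576, -0.002, -0.008]
contact_force: [0.8, -0.9, 0.2]
width: 0.22
```

```bash
python3 - <<'E'
from wm import *
s=st(); d=cap('wrist','w2'); cap('scene','s2')
np.savez('pics/w2.npz',tp=s['tcp_pos'],er=s['ee_rot'],**d)
C=wmeas(d,s['tcp_pos'],s['ee_rot'])
E
```

```text
t 4.87 tcp [ 0.4842 -0.4025  0.3121] rot [-1.576 -0.002 -0.008] F [ 0.8 -0.9  0.2] w 0.22
wrist green [ 0.5355 -0.2484] 0.091
wrist orange [ 1.118  -0.8633] 0.109
```

View pics/s2.png

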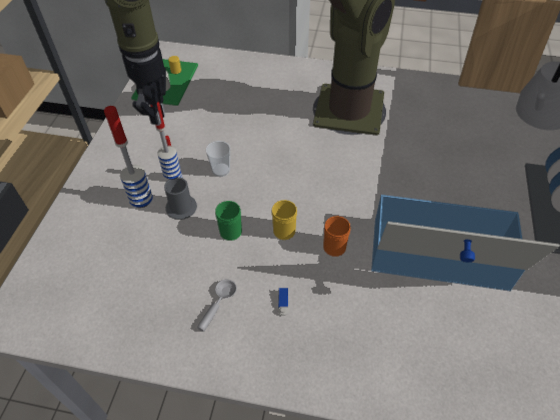

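View pics/w2.png

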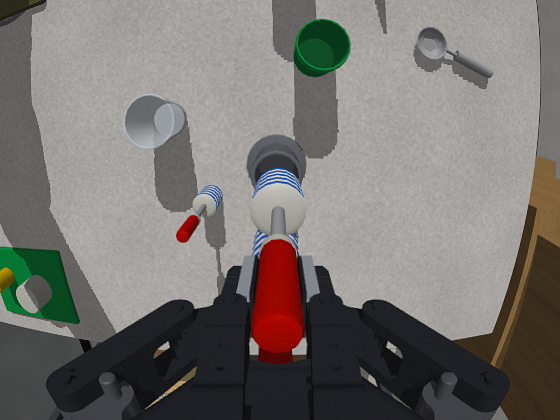

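The brush is out of the pot, with its head at scene (170,163). Next I check how it tilts in the grip.

```bash
cat >> wm.py <<'E'
def brush(d,tp,er):
    """axis of held brush: slices along z, nearest surface at +y side"""
    C=wcloud(d,tp,er);v=d['range_z']>0
    M=masks(d['frame'])
    m=v&(abs(C[...,0]-tp[0])<.04)&(abs(C[...,1]-tp[1])<.045)
    zt=tp[2]+.019-.195
    for a,b,rad,red in ((.005,.03,.0225,0),(.03,.055,.0225,0),(.055,.078,.0225,0),(.085,.11,.005,0),(.11,.145,.005,0),(.152,.175,.010,1),(.18,.205,.01,1),(.205,.225,.01,1)):
        q=C[m&(M['red'] if red else True)&(C[...,2]>zt+a)&(C[...,2]<zt+b)]
        if len(q)<15: continue
        xl,xh=np.percentile(q[:,0],[2,98]); print(a,len(q),'xmid',((xl+xh)/2-tp[0]).round(4),'w',(xh-xl).round(3),'yc',(np.percentile(q[:,1],95)-rad-tp[1]).round(4))
    q=C[m]; print('zmin cluster',np.percentile(q[q[:,2]>.1][:,2],1) if tp[2]>.25 else '')
E
python3 - <<'E'
from wm import *
d=dict(np.load('pics/w2.npz')); brush(d,d['tp'],d['er'])
E
```

```text
0.005 205 xmid 0.0004 w 0.039 yc -0.0005
0.03 251 xmid 0.0007 w 0.039 yc -0.0004
0.055 1040 xmid 0.0003 w 0.042 yc -0.0011
0.085 143 xmid 0.0001 w 0.009 yc 0.0005
0.11 215 xmid 0.0 w 0.009 yc 0.0007
0.152 440 xmid -0.0003 w 0.018 yc 0.0006
0.18 1081 xmid -0.0005 w 0.018 yc 0.0011
0.205 1445 xmid -0.0007 w 0.018 yc 0.0012
zmin cluster 0.1817521700804507
```

drive_tool(
  motion=[
    [0.003,0.025,0,0,0,0,1],
    [0.003,0.04,0,0,0,0,1],
    [0.003,0.04,0,0,0,0,1],
    [0.003,0.04,0,0,0,0,1],
    [0.003,0.04,0,0,0,0,1],
    [0.003,0.04,0,0,0,0,1],
    [0.003,0.04,0,0,0,0,1],
    [0.002,0.025,0,0,0,0,1],
  ],
)

```text
clock: 5.63
tcp_pos: [0.5044, -0.1051, 0.3054]
ee_rot: [-1.567, 0.002, 0.005]
contact_force: [0.6, 0.6, -0.8]
width: 0.212
```

drive_tool(
  motion=[
    [0,0,0,0,0,0,1],
    [0,0,0,0,0,0,1],
  ],
)

```text
clock: 5.8
tcp_pos: [0.5048, -0.1084, 0.3058]
ee_rot: [-1.57, 0.002, 0.004]
contact_force: [-0.1, -0.2, -0.6]
width: 0.216
```

```bash
python3 - <<'E'
from wm import *
s=st(); d=cap('wrist','w3'); wmeas(d,s['tcp_pos'],s['ee_rot']);brush(d,s['tcp_pos'],s['ee_rot'])
cups()
print((R.from_rotvec([-np.pi/2,0,0])*R.from_rotvec(s['ee_rot']).inv()).as_rotvec().round(4))
E
```

```text
t 5.8 tcp [ 0.5048 -0.1084  0.3058] rot [-1.57   0.002  0.004] F [-0.1 -0.2 -0.6] w 0.216
wrist yellow [ 0.5093 -0.0588] 0.092
wrist orange [0.5324 0.0223] 0.092
clip ((704.4345703125, -74.78030395507812), (46.08830261230469, 21.893577575683594), 9.873658180236816)
0.005 198 xmid -0.0007 w 0.038 yc 0.0005
0.03 262 xmid -0.0012 w 0.039 yc 0.0003
0.055 1007 xmid -0.0005 w 0.042 yc -0.0003
0.085 141 xmid -0.0007 w 0.009 yc 0.001
0.11 218 xmid -0.0005 w 0.009 yc 0.001
0.152 430 xmid -0.0004 w 0.018 yc 0.0007
0.18 1077 xmid -0.0003 w 0.018 yc 0.0009
0.205 1437 xmid -0.0004 w 0.018 yc 0.0009
zmin cluster 0.1755467613738421
top yellow few 1
top green circ [ 0.5345 -0.2467] zmax 0.091 587
top orange few 5
scene yellow circ [ 0.5105 -0.112 ] zmax 0.09 780
scene green circ [ 0.5388 -0.2477] zmax 0.09 798
scene orange circ [0.5357 0.0227] zmax 0.09 864
[-0.0012 -0.004  -0.0014]
```

drive_tool(
  motion=[
    [0.0024,-0.004,0,0,-0.004,0,1],
    [0,0,-0.02,0,0,0,1],
    [0,0,-0.03,0,0,0,1],
    [0,0,-0.03,0,0,0,1],
    [0,0,-0.02,0,0,0,1],
    [0,0,-0.012,0,0,0,1],
    [0,0,0,0,0,0,1],
  ],
)

```text
clock: 6.53
tcp_pos: [0.5063, -0.1159, 0.1929]
ee_rot: [-1.57, 0.005, -0.003]
contact_force: [-0.1, -0.2, -0.9]
width: 0.22
```

drive_tool(
  motion=[
    [0,0,-0.004,0,0,0,1],
    [0,0,-0.003,0,0,0,1],
    [0,0,-0.003,0,0,0,1],
  ],
)

```text
clock: 6.78
tcp_pos: [0.509, -0.1153, 0.1862]
ee_rot: [-1.571, -0.002, -0.008]
contact_force: [-0.2, -1.0, -0.9]
width: 0.215
```

drive_tool(
  motion=[
    [-0.001,0.002,-0.003,0,0,0,1],
    [0,0,-0.003,0,0,0,1],
    [0,0,0,0,0,0,1],
  ],
)

```text
clock: 7.03
tcp_pos: [0.508, -0.1125, 0.1807]
ee_rot: [-1.571, -0.003, -0.007]
contact_force: [-0.0, 0.7, 7.8]
width: 0.219
```

drive_tool(
  motion=[
    [0,0,-0.002,0,0,0,1],
    [0,0,-0.002,0,0,0,1],
    [0,0,0,0,0,0,1],
  ],
)

```text
clock: 7.28
tcp_pos: [0.5092, -0.113, 0.1805]
ee_rot: [-1.571, -0.005, -0.011]
contact_force: [-4.9, 2.2, 40.7]
width: 0.215
```

drive_tool(
  motion=[
    [-0.001,0,0.01,0,0,0,1],
    [0,0,0.025,0,0,0,1],
    [0,0,0.025,0,0,0,1],
    [0,0,0.02,0,0,0,1],
    [0,0,0.008,0,0,0,1],
    [0,0,0,0,0,0,1],
  ],
)

```text
clock: 7.78
tcp_pos: [0.5075, -0.1128, 0.2653]
ee_rot: [-1.571, -0.005, -0.009]
contact_force: [-0.4, 0.1, -0.4]
width: 0.216
```

```bash
python3 - <<'E'
from wm import *
s=st(); d=cap('wrist','w4'); brush(d,s['tcp_pos'],s['ee_rot'])
cups(); cap('scene','s4')
print((R.from_rotvec([-np.pi/2,0,0])*R.from_rotvec(s['ee_rot']).inv()).as_rotvec().round(4))
E
```

```text
t 7.78 tcp [ 0.5075 -0.1128  0.2653] rot [-1.571 -0.005 -0.009] F [-0.4  0.1 -0.4] w 0.216
0.005 198 xmid 0.0012 w 0.039 yc 0.0002
0.03 262 xmid 0.0008 w 0.039 yc 0.0003
0.055 1028 xmid 0.0005 w 0.042 yc -0.0006
0.085 139 xmid 0.0003 w 0.009 yc 0.0009
0.11 217 xmid 0.0001 w 0.01 yc 0.0009
0.152 426 xmid -0.0004 w 0.018 yc 0.0007
0.18 1083 xmid -0.0006 w 0.018 yc 0.001
0.205 1447 xmid -0.0009 w 0.018 yc 0.001
zmin cluster 0.1422378465414661
top yellow few 3
top green circ [ 0.5344 -0.2467] zmax 0.091 586
top orange circ [0.5315 0.0234] zmax 0.091 170
scene yellow circ [ 0.5121 -0.1114] zmax 0.09 555
scene green circ [ 0.5401 -0.2474] zmax 0.09 799
scene orange circ [0.5349 0.0226] zmax 0.09 864
[0.0004 0.0086 0.0027]
```

View pics/s4.png

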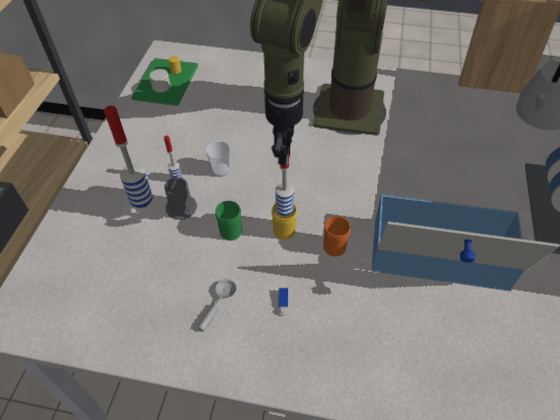

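The brush head is at the yellow rim, at scene (284,200), and the cup is undisturbed. Now the second push down.

drive_tool(
  motion=[
    [0,0,-0.02,0,0.008,0,1],
    [0,0,-0.03,0,0,0,1],
    [0,0,-0.022,0,0,0,1],
    [0,0,-0.008,0,0,0,1],
    [0,0,-0.004,0,0,0,1],
    [0,0,-0.003,0,0,0,1],
    [0,0,0,0,0,0,1],
  ],
)

```text
clock: 8.57
tcp_pos: [0.5072, -0.1137, 0.1802]
ee_rot: [-1.571, 0.004, -0.003]
contact_force: [-5.7, 0.1, 33.3]
width: 0.222
```

drive_tool(
  motion=[
    [0,0,0.015,0,0,0,1],
    [0,0,0.03,0,0,0,1],
    [0,0,0.035,0,0,0,1],
    [0,0,0.035,0,0,0,1],
    [0,0,0.015,0,0,0,1],
    [0,0,0,0,0,0,1],
  ],
)

```text
clock: 9.07
tcp_pos: [0.5085, -0.1134, 0.3102]
ee_rot: [-1.572, -0.0, -0.006]
contact_force: [0.2, -1.0, -1.7]
width: 0.218
```

drive_tool(
  motion=[
    [0.007,-0.03,0,0,0,0,1],
    [0.007,-0.035,0,0,0,0,1],
    [0.007,-0.035,0,0,0,0,1],
    [0.007,-0.028,0,0,0,0,1],
    [0,0,0,0,0,0,1],
    [0,0,0,0,0,0,1],
  ],
)

```text
clock: 9.57
tcp_pos: [0.5331, -0.2425, 0.3048]
ee_rot: [-1.57, 0.011, 0.0]
contact_force: [-0.1, 0.6, -1.5]
width: 0.217
```

```bash
python3 - <<'E'
from wm import *
s=st(); d=cap('wrist','w5'); brush(d,s['tcp_pos'],s['ee_rot'])
cups()
print((R.from_rotvec([-np.pi/2,0,0])*R.from_rotvec(s['ee_rot']).inv()).as_rotvec().round(4))
E
```

```text
t 9.57 tcp [ 0.5331 -0.2425  0.3048] rot [-1.57   0.011  0.   ] F [-0.1  0.6 -1.5] w 0.217
0.005 186 xmid -0.0047 w 0.039 yc 0.0018
0.03 280 xmid -0.0042 w 0.039 yc 0.0015
0.055 765 xmid -0.0031 w 0.042 yc 0.0006
0.085 145 xmid -0.0025 w 0.009 yc 0.0017
0.11 228 xmid -0.0021 w 0.009 yc 0.0016
0.152 418 xmid -0.0009 w 0.017 yc 0.001
0.18 1065 xmid -0.0002 w 0.017 yc 0.0011
0.205 1434 xmid -0.0001 w 0.018 yc 0.0009
zmin cluster 0.1748295721516863
top yellow circ [ 0.5058 -0.1114] zmax 0.091 537
top green circ [ 0.5409 -0.1971] zmax 0.094 56
top orange circ [0.5309 0.0227] zmax 0.091 569
scene yellow circ [ 0.511  -0.1118] zmax 0.09 809
scene green circ [ 0.5398 -0.2476] zmax 0.09 775
scene orange circ [0.5349 0.0226] zmax 0.09 870
[-0.0004 -0.0069  0.0069]
```

drive_tool(
  motion=[
    [0.0052,-0.0055,0,0,-0.007,0.007,1],
    [0,0,-0.02,0,0,0,1],
    [0,0,-0.03,0,0,0,1],
    [0,0,-0.03,0,0,0,1],
    [0,0,-0.02,0,0,0,1],
    [0,0,-0.012,0,0,0,1],
    [0,0,0,0,0,0,1],
  ],
)

```text
clock: 10.3
tcp_pos: [0.538, -0.2443, 0.1917]
ee_rot: [-1.568, -0.003, 0.006]
contact_force: [-0.1, 0.1, -1.5]
width: 0.216
```

drive_tool(
  motion=[
    [0,0,-0.004,0,0,0,1],
    [0,0,-0.004,0,0,0,1],
    [0,0,-0.003,0,0,0,1],
    [0,0,0,0,0,0,1],
  ],
)

```text
clock: 10.63
tcp_pos: [0.5397, -0.2461, 0.1837]
ee_rot: [-1.571, -0.006, 0.001]
contact_force: [0.4, 0.8, -0.6]
width: 0.221
```

drive_tool(
  motion=[
    [-0.001,-0.001,-0.003,0,0,0,1],
    [0,0,-0.003,0,0,0,1],
    [0,0,-0.002,0,0,0,1],
    [0,0,0,0,0,0,1],
  ],
)

```text
clock: 10.97
tcp_pos: [0.5385, -0.2488, 0.1798]
ee_rot: [-1.573, -0.006, -0.002]
contact_force: [-6.4, 2.3, 28.3]
width: 0.218
```

drive_tool(
  motion=[
    [0,0,0.01,0,0,0,1],
    [0,0,0.025,0,0,0,1],
    [0,0,0.025,0,0,0,1],
    [0,0,0.02,0,0,0,1],
    [0,0,0.008,0,0,0,1],
    [0,0,0,0,0,0,1],
  ],
)

```text
clock: 11.47
tcp_pos: [0.5397, -0.2478, 0.2656]
ee_rot: [-1.572, -0.009, -0.003]
contact_force: [-0.7, 0.0, -1.3]
width: 0.218
```

```bash
python3 - <<'E'
from wm import *
s=st(); d=cap('wrist','w6'); brush(d,s['tcp_pos'],s['ee_rot'])
cups(('scene',))
print((R.from_rotvec([-np.pi/2,0,0])*R.from_rotvec(s['ee_rot']).inv()).as_rotvec().round(4))
E
```

```text
t 11.47 tcp [ 0.5397 -0.2478  0.2656] rot [-1.572 -0.009 -0.003] F [-0.7  0.  -1.3] w 0.218
0.005 184 xmid 0.0002 w 0.039 yc 0.0019
0.03 288 xmid 0.0002 w 0.039 yc 0.0017
0.055 654 xmid 0.0002 w 0.043 yc 0.0011
0.085 145 xmid 0.0001 w 0.009 yc 0.0019
0.11 231 xmid -0.0003 w 0.009 yc 0.0017
0.152 418 xmid -0.0005 w 0.018 yc 0.0011
0.18 1093 xmid -0.0005 w 0.018 yc 0.0011
0.205 1398 xmid -0.0009 w 0.018 yc 0.0009
zmin cluster 0.1431477484681953
scene yellow circ [ 0.5105 -0.1121] zmax 0.09 809
scene green circ [ 0.5414 -0.2485] zmax 0.091 541
scene orange circ [0.5352 0.0224] zmax 0.09 866
[ 0.0016  0.0075 -0.0039]
```

drive_tool(
  motion=[
    [-0.003,0,-0.02,0,0.007,-0.003,1],
    [0,0,-0.03,0,0,0,1],
    [0,0,-0.022,0,0,0,1],
    [0,0,-0.008,0,0,0,1],
    [0,0,-0.004,0,0,0,1],
    [0,0,-0.004,0,0,0,1],
    [0,0,0,0,0,0,1],
  ],
)

```text
clock: 12.15
tcp_pos: [0.5346, -0.249, 0.1791]
ee_rot: [-1.572, 0.003, 0.003]
contact_force: [-6.3, 1.3, 30.1]
width: 0.22
```

drive_tool(
  motion=[
    [0,0,0.015,0,0,0,1],
    [0,0,0.03,0,0,0,1],
    [0,0,0.035,0,0,0,1],
    [0,0,0.035,0,0,0,1],
    [0,0,0.015,0,0,0,1],
    [0,0,0,0,0,0,1],
  ],
)

```text
clock: 12.65
tcp_pos: [0.5374, -0.2483, 0.3094]
ee_rot: [-1.574, -0.003, -0.002]
contact_force: [-0.0, 0.0, -1.2]
width: 0.215
```

drive_tool(
  motion=[
    [0,0.03,0,0,0,0,1],
    [0,0.04,0,0,0,0,1],
    [0,0.04,0,0,0,0,1],
    [0,0.04,0,0,0,0,1],
    [0,0.04,0,0,0,0,1],
    [0,0.04,0,0,0,0,1],
    [0,0.03,0,0,0,0,1],
    [0,0.008,0,0,0,0,1],
  ],
)

```text
clock: 13.32
tcp_pos: [0.5342, 0.0285, 0.3036]
ee_rot: [-1.566, -0.002, 0.014]
contact_force: [-0.4, 0.3, -0.5]
width: 0.216
```

```bash
python3 - <<'E'
from wm import *
s=st(); d=cap('wrist','w7'); brush(d,s['tcp_pos'],s['ee_rot'])
cups(); s=st()
print((R.from_rotvec([-np.pi/2,0,0])*R.from_rotvec(s['ee_rot']).inv()).as_rotvec().round(4))
E
```

```text
t 13.32 tcp [0.5342 0.0285 0.3036] rot [-1.566 -0.002  0.014] F [-0.4  0.3 -0.5] w 0.216
0.005 183 xmid -0.0026 w 0.039 yc 0.0061
0.03 253 xmid -0.0025 w 0.039 yc 0.0052
0.055 459 xmid -0.0013 w 0.043 yc 0.0043
0.085 148 xmid -0.0014 w 0.01 yc 0.0043
0.11 256 xmid -0.0013 w 0.009 yc 0.0036
0.152 401 xmid -0.0007 w 0.017 yc 0.0019
0.18 1135 xmid -0.0003 w 0.018 yc 0.0014
0.205 1407 xmid -0.0002 w 0.018 yc 0.0007
zmin cluster 0.17477640335875394
top yellow circ [ 0.5057 -0.1115] zmax 0.092 535
top green circ [ 0.5331 -0.2451] zmax 0.091 578
top orange circ [0.5306 0.0219] zmax 0.093 361
scene yellow circ [ 0.5106 -0.1121] zmax 0.09 809
scene green circ [ 0.5373 -0.2463] zmax 0.09 789
scene orange circ [0.5358 0.0226] zmax 0.09 798
t 13.47 tcp [0.5347 0.0208 0.3043] rot [-1.572  0.003  0.007] F [ 0.   0.3 -1.1] w 0.215
[ 0.0008 -0.0064 -0.0023]
```

drive_tool(
  motion=[
    [-0.001,0,0,0,-0.006,0,1],
    [0,0,-0.02,0,0,0,1],
    [0,0,-0.03,0,0,0,1],
    [0,0,-0.03,0,0,0,1],
    [0,0,-0.02,0,0,0,1],
    [0,0,-0.012,0,0,0,1],
    [0,0,0,0,0,0,1],
  ],
)

```text
clock: 14.05
tcp_pos: [0.5323, 0.0181, 0.1909]
ee_rot: [-1.572, 0.005, 0.001]
contact_force: [-0.2, 0.4, -0.4]
width: 0.218
```

drive_tool(
  motion=[
    [0,0,-0.004,0,0,0,1],
    [0,0,-0.003,0,0,0,1],
    [0,0,-0.003,0,0,0,1],
    [0,0,0,0,0,0,1],
  ],
)

```text
clock: 14.38
tcp_pos: [0.5347, 0.0205, 0.1838]
ee_rot: [-1.571, -0.003, -0.002]
contact_force: [0.4, 0.7, -0.5]
width: 0.215
```

drive_tool(
  motion=[
    [-0.001,0,-0.003,0,0,0,1],
    [0,0,-0.003,0,0,0,1],
    [0,0,-0.002,0,0,0,1],
    [0,0,0,0,0,0,1],
  ],
)

```text
clock: 14.72
tcp_pos: [0.5351, 0.0212, 0.179]
ee_rot: [-1.569, -0.006, -0.005]
contact_force: [-3.3, 1.1, 26.6]
width: 0.22
```

drive_tool(
  motion=[
    [-0.001,0,0.01,0,0,0,1],
    [0,0,0.025,0,0,0,1],
    [0,0,0.025,0,0,0,1],
    [0,0,0.02,0,0,0,1],
    [0,0,0.008,0,0,0,1],
    [0,0,0,0,0,0,1],
  ],
)

```text
clock: 15.22
tcp_pos: [0.5337, 0.021, 0.2653]
ee_rot: [-1.57, -0.006, -0.004]
contact_force: [0.3, -0.8, -2.2]
width: 0.22
```

```bash
python3 - <<'E'
from wm import *
s=st(); d=cap('wrist','w8'); brush(d,s['tcp_pos'],s['ee_rot'])
cups(('scene',));s=st()
print((R.from_rotvec([-np.pi/2,0,0])*R.from_rotvec(s['ee_rot']).inv()).as_rotvec().round(4))
E
```

```text
t 15.22 tcp [0.5337 0.021  0.2653] rot [-1.57  -0.006 -0.004] F [ 0.3 -0.8 -2.2] w 0.22
0.005 182 xmid -0.0001 w 0.039 yc 0.0055
0.03 269 xmid -0.0003 w 0.04 yc 0.0046
0.055 433 xmid -0.0003 w 0.042 yc 0.0039
0.085 153 xmid -0.0005 w 0.009 yc 0.004
0.11 255 xmid -0.0004 w 0.009 yc 0.0032
0.152 409 xmid -0.0005 w 0.017 yc 0.0018
0.18 1115 xmid -0.0005 w 0.018 yc 0.0014
0.205 1404 xmid -0.0008 w 0.018 yc 0.0008
zmin cluster 0.14333954411920038
scene yellow circ [ 0.5102 -0.1119] zmax 0.09 809
scene green circ [ 0.5384 -0.2461] zmax 0.089 783
scene orange circ [0.537  0.0228] zmax 0.09 598
t 15.32 tcp [0.5319 0.021  0.2628] rot [-1.571 -0.002  0.   ] F [-0.1 -0.2 -1. ] w 0.218
[-0.0003  0.001  -0.0013]
```

drive_tool(
  motion=[
    [0,-0.003,-0.02,0,0,0,1],
    [0,0,-0.03,0,0,0,1],
    [0,0,-0.022,0,0,0,1],
    [0,0,-0.008,0,0,0,1],
    [0,0,-0.003,0,0,0,1],
    [0,0,-0.003,0,0,0,1],
    [0,0,0,0,0,0,1],
  ],
)

```text
clock: 15.9
tcp_pos: [0.5309, 0.0178, 0.1791]
ee_rot: [-1.57, 0.001, 0.002]
contact_force: [-6.2, 1.1, 20.6]
width: 0.219
```

drive_tool(
  motion=[
    [0,0,0.015,0,0,0,1],
    [0,0,0.03,0,0,0,1],
    [0,0,0.035,0,0,0,1],
    [0,0,0.035,0,0,0,1],
    [0,0,0.02,0,0,0,1],
    [0,0,0,0,0,0,1],
  ],
)

```text
clock: 16.4
tcp_pos: [0.5352, 0.0177, 0.3169]
ee_rot: [-1.57, -0.009, -0.008]
contact_force: [0.7, 0.1, -1.0]
width: 0.223
```

drive_tool(
  motion=[
    [-0.004,-0.025,0,0,0,0,1],
    [-0.004,-0.04,0,0,0,0,1],
    [-0.004,-0.04,0,0,0,0,1],
    [-0.004,-0.04,0,0,0,0,1],
    [-0.004,-0.04,0,0,0,0,1],
    [-0.004,-0.04,0,0,0,0,1],
    [-0.004,-0.04,0,0,0,0,1],
    [-0.004,-0.04,0,0,0,0,1],
  ],
)

```text
clock: 17.07
tcp_pos: [0.4992, -0.2885, 0.3111]
ee_rot: [-1.569, -0.001, 0.001]
contact_force: [0.7, -0.1, -0.9]
width: 0.219
```

drive_tool(
  motion=[
    [-0.004,-0.04,0,0,0,0,1],
    [-0.003,-0.035,0,0,0,0,1],
    [-0.003,-0.025,0,0,0,0,1],
    [0,-0.01,0,0,0,0,1],
    [0,0,0,0,0,0,1],
    [0,0,0,0,0,0,1],
  ],
)

```text
clock: 17.57
tcp_pos: [0.4906, -0.3955, 0.3113]
ee_rot: [-1.568, -0.002, 0.001]
contact_force: [0.8, 1.0, -0.7]
width: 0.218
```

```bash
python3 - <<'E'
from wm import *
s=st(); d=cap('wrist','w9'); brush(d,s['tcp_pos'],s['ee_rot'])
cups(('scene','top'));s=st()
print((R.from_rotvec([-np.pi/2,0,0])*R.from_rotvec(s['ee_rot']).inv()).as_rotvec().round(4))
E
```

```text
t 17.57 tcp [ 0.4906 -0.3955  0.3113] rot [-1.568e+00 -2.000e-03  1.000e-03] F [ 0.8  1.  -0.7] w 0.218
0.005 183 xmid -0.0012 w 0.039 yc 0.006
0.03 258 xmid -0.0012 w 0.039 yc 0.0052
0.055 448 xmid -0.0008 w 0.042 yc 0.0041
0.085 151 xmid -0.001 w 0.009 yc 0.0043
0.11 256 xmid -0.0007 w 0.009 yc 0.0034
0.152 405 xmid -0.0006 w 0.018 yc 0.0019
0.18 1119 xmid -0.0004 w 0.018 yc 0.0015
0.205 1418 xmid -0.0005 w 0.018 yc 0.0007
zmin cluster 0.1823423626226146
scene yellow circ [ 0.5097 -0.1119] zmax 0.09 809
scene green circ [ 0.5379 -0.2459] zmax 0.09 790
scene orange circ [0.5359 0.0226] zmax 0.09 867
top yellow circ [ 0.5057 -0.1115] zmax 0.091 537
top green circ [ 0.533  -0.2453] zmax 0.091 589
top orange circ [0.5309 0.0227] zmax 0.092 579
t 17.72 tcp [ 0.4916 -0.3943  0.3122] rot [-1.568 -0.005  0.002] F [-0.1  0.3 -0.7] w 0.213
[-0.0024  0.0022 -0.0046]
```

drive_tool(
  motion=[
    [-0.0065,-0.005,0,-0.028,0,0,1],
    [0,0,0,0,0,0,1],
    [0,0,-0.015,0,0,0,1],
    [0,0,-0.02,0,0,0,1],
    [0,0,0,0,0,0,1],
    [0,0,0,0,0,0,1],
  ],
)

```text
clock: 18.22
tcp_pos: [0.4841, -0.4006, 0.277]
ee_rot: [-1.596, -0.002, 0.002]
contact_force: [0.5, -1.4, -0.6]
width: 0.222
```

```bash
python3 - <<'E'
from wm import *
s=st(); d=cap('wrist','w10'); brush(d,s['tcp_pos'],s['ee_rot']); s=st()
E
```

```text
t 18.22 tcp [ 0.4841 -0.4006  0.277 ] rot [-1.596 -0.002  0.002] F [ 0.5 -1.4 -0.6] w 0.222
0.005 181 xmid -0.0011 w 0.039 yc 0.0012
0.03 300 xmid -0.0012 w 0.039 yc 0.0013
0.055 459 xmid -0.0009 w 0.043 yc 0.0011
0.085 150 xmid -0.0009 w 0.009 yc 0.0019
0.11 252 xmid -0.0007 w 0.009 yc 0.0019
0.152 413 xmid -0.0006 w 0.018 yc 0.0016
0.18 1119 xmid -0.0004 w 0.018 yc 0.0019
0.205 1425 xmid -0.0006 w 0.018 yc 0.0019
zmin cluster 0.1475242220855478
t 18.27 tcp [ 0.4846 -0.4015  0.278 ] rot [-1.598 -0.004 -0.   ] F [ 0.3  0.5 -0.4] w 0.216
```

drive_tool(
  motion=[
    [0,0.001,-0.015,0,0,0,1],
    [0,0,-0.025,0,0,0,1],
    [0,0,-0.025,0,0,0,1],
    [0,0,-0.02,0,0,0,1],
    [0,0,-0.006,0,0,0,1],
    [0,0,-0.003,0,0,0,1],
    [0,0,0,0,0,0,1],
  ],
)

```text
clock: 18.85
tcp_pos: [0.4846, -0.4016, 0.1844]
ee_rot: [-1.599, -0.003, -0.002]
contact_force: [-0.1, 0.3, -1.2]
width: 0.217
```

drive_tool(
  motion=[
    [0,0,-0.002,0,0,0,1],
    [0,0,-0.001,0,0,0,1],
    [0,0,0,0,0,0,1],
  ],
)

```text
clock: 19.1
tcp_pos: [0.4844, -0.4015, 0.1815]
ee_rot: [-1.6, -0.004, -0.002]
contact_force: [0.1, 0.2, -0.0]
width: 0.216
```

drive_tool(
  motion=[
    [0,0,-0.001,0,0,0,1],
    [0,0,0,0,0,0,0],
    [0,0,0,0,0,0,0],
    [0,0,0,0,0,0,0],
    [0,0,0,0,0,0,0],
    [0,0,0,0,0,0,0],
    [0,0,0.01,0.028,0,0,0],
    [0,0,0.02,0,0,0,0],
  ],
)

```text
clock: 19.77
tcp_pos: [0.4823, -0.4007, 0.2075]
ee_rot: [-1.567, 0.002, 0.002]
contact_force: [0.1, -0.7, 0.7]
width: 0.999
```

drive_tool(
  motion=[
    [0,0,0.04,0,0,0,0],
    [0,0,0.04,0,0,0,0],
    [0,0.02,0.02,0,0,0,0],
    [0,0.04,0,0,0,0,0],
    [0,0.04,0,0,0,0,0],
    [0,0.04,0,0,0,0,0],
    [0,0,0,0,0,0,0],
  ],
)

```text
clock: 20.35
tcp_pos: [0.4852, -0.2508, 0.3093]
ee_rot: [-1.562, -0.011, 0.009]
contact_force: [0.4, 0.4, -0.1]
width: 1.001
```

```bash
python3 - <<'E'
from wm import *
s=st(); d=cap('wrist','w11'); wmeas(d,s['tcp_pos'],s['ee_rot']); cups();cap('scene','s11')
E
```

```text
t 20.35 tcp [ 0.4852 -0.2508  0.3093] rot [-1.562 -0.011  0.009] F [ 0.4  0.4 -0.1] w 1.001
wrist yellow [ 0.5067 -0.1123] 0.092
wrist green [ 0.5344 -0.2458] 0.091
wrist orange [ 1.1001 -0.6475] 0.109
clip ((704.3994750976562, -76.05061340332031), (44.88829803466797, 20.83375358581543), 10.169464111328125)
red 0.15 119 [ 0.4844 -0.3926  0.1734] [ 0.4756 -0.3975  0.1661] [ 0.4929 -0.3897  0.1794]
red 0.18 328 [ 0.484  -0.3926  0.1955] [ 0.4751 -0.3984  0.18  ] [ 0.4927 -0.3894  0.2099]
red 0.21 193 [ 0.4845 -0.3924  0.2179] [ 0.4757 -0.3971  0.2101] [ 0.4932 -0.3897  0.2269]
top yellow circ [ 0.5057 -0.1114] zmax 0.092 538
top green circ [ 0.533  -0.2452] zmax 0.091 587
top orange circ [0.5313 0.0224] zmax 0.092 579
scene yellow circ [ 0.5102 -0.1117] zmax 0.09 810
scene green circ [ 0.5386 -0.2461] zmax 0.092 798
scene orange circ [0.5356 0.0228] zmax 0.09 866
```

View pics/s11.png

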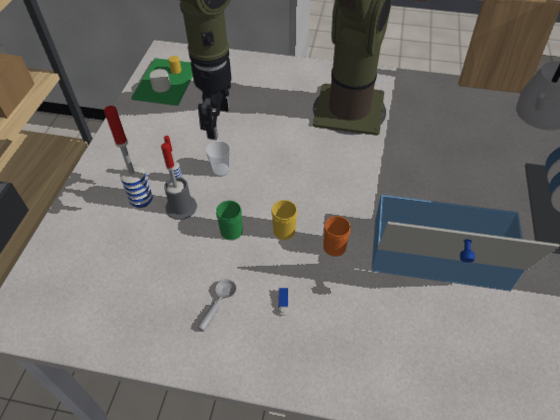

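The brush stands upright in the pot (handle at (170,155)) and all the cups are in place. Next is the clip. I rotate so the jaws close across its width and the camera points toward the robot.

drive_tool(
  motion=[
    [0.02,0.02,-0.005,0,0,0.11,0],
    [0.028,0.022,-0.005,0,0,0.12,0],
    [0.028,0.022,-0.01,0,0,0.12,0],
    [0.028,0.022,-0.01,0,0,0.12,0],
    [0.028,0.022,-0.01,0,0,0.12,0],
    [0.028,0.022,-0.01,0,0,0.12,0],
    [0.028,0.022,-0.01,0,0,0.12,0],
    [0.02,0.018,-0.01,0,0,0.12,0],
  ],
)

```text
clock: 21.22
tcp_pos: [0.6944, -0.0913, 0.2384]
ee_rot: [-1.439, -0.747, 0.742]
contact_force: [1.0, 0.0, -0.1]
width: 0.997
```

drive_tool(
  motion=[
    [0,0,-0.01,0,0,0.12,0],
    [0,0,-0.01,0,0,0.12,0],
    [0,0,-0.01,0,0,0.12,0],
    [0,0,-0.01,0,0,0.12,0],
    [0,0,-0.01,0,0,0.12,0],
    [0,0,0,0,0,0.12,0],
    [0,0,0,0,0,0,0],
    [0,0,0,0,0,0,0],
  ],
)

```text
clock: 21.88
tcp_pos: [0.6921, -0.0935, 0.1891]
ee_rot: [-1.162, -1.278, 1.277]
contact_force: [0.5, 0.7, -0.0]
width: 0.999
```

```bash
cat >> h.py <<'E'
def rerr(s,yaw):
    "world rotvec to take tool to pointing down with tool x at yaw deg"
    T=R.from_euler('z',yaw,degrees=True)*R.from_rotvec([-np.pi/2,0,0])
    e=(T*R.from_rotvec(s['ee_rot']).inv()).as_rotvec(); print('roterr',e.round(4))
E
python3 - <<'E'
from wm import *
s=st(); rerr(s,100); d=cap('wrist','w12'); C=wmeas(d,s['tcp_pos'],s['ee_rot']);print(s['q'].round(2))
E
```

```text
t 21.88 tcp [ 0.6921 -0.0935  0.1891] rot [-1.162 -1.278  1.277] F [ 0.5  0.7 -0. ] w 0.999
roterr [-0.0015 -0.0006  0.0806]
wrist yellow [ 0.5406 -0.1102] 0.091
wrist green [ 0.5365 -0.2452] 0.091
wrist orange [0.5318 0.0236] 0.091
clip ((704.5169067382812, -75.02476501464844), (44.85281753540039, 21.197072982788086), 10.303971290588379)
[ 0.19  0.84 -0.25  1.35  0.22  0.97  1.56]
```

View pics/w12.png

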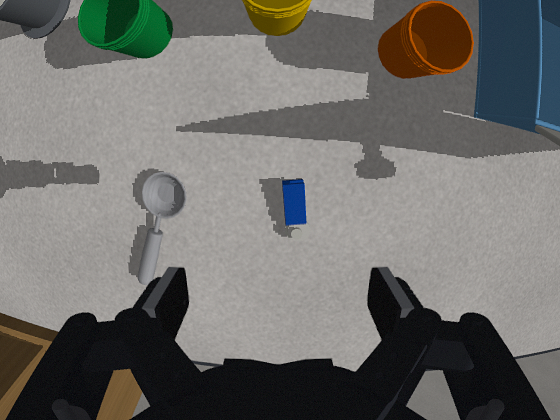

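drive_tool(
  motion=[
    [0.012,0.0185,-0.02,0,0,0.08,0],
    [0,0,-0.035,0,0,0,0],
    [0,0,-0.04,0,0,0,0.3],
    [0,0,-0.035,0,0,0,0.3],
    [0,0,-0.02,0,0,0,0.3],
    [0,0,0,0,0,0,0.3],
    [0,0,0,0,0,0,0.3],
  ],
)

```text
clock: 22.52
tcp_pos: [0.7038, -0.0731, 0.0391]
ee_rot: [-1.117, -1.339, 1.339]
contact_force: [0.6, 0.2, 1.2]
width: 0.7
```

```bash
python3 - <<'E'
from wm import *
s=st(); rerr(s,100); d=cap('wrist','w13'); C=wmeas(d,s['tcp_pos'],s['ee_rot'])
E
```

```text
t 22.52 tcp [ 0.7038 -0.0731  0.0391] rot [-1.117 -1.339  1.339] F [0.6 0.2 1.2] w 0.7
roterr [-0.0014 -0.0017 -0.0036]
wrist orange [0.5339 0.0222] 0.089
clip ((704.74951171875, -75.08451843261719), (45.61268997192383, 21.312881469726562), 10.131357192993164)
```

drive_tool(
  motion=[
    [0.001,-0.0018,-0.012,0,0,0,0.3],
    [0,0,-0.012,0,0,0,0.3],
    [0,0,-0.007,0,0,0,0.3],
    [0,0,-0.003,0,0,0,0.3],
    [0,0,0,0,0,0,0.3],
  ],
)

```text
clock: 22.98
tcp_pos: [0.7041, -0.0744, 0.0044]
ee_rot: [-1.115, -1.34, 1.34]
contact_force: [-0.5, 0.4, -0.3]
width: 0.697
```

drive_tool(
  motion=[
    [0,0,-0.001,0,0,0,1],
    [0,0,0,0,0,0,1],
    [0,0,0,0,0,0,1],
    [0,0,0,0,0,0,1],
    [0,0,0,0,0,0,1],
    [0,0,0,0,0,0,1],
    [0,0,0,0,0,0,1],
  ],
  squeeze=30,
)

```text
clock: 23.57
tcp_pos: [0.7054, -0.0744, 0.0051]
ee_rot: [-1.117, -1.342, 1.339]
contact_force: [0.2, -0.6, 2.9]
width: 0.244
```

drive_tool(
  motion=[
    [0,0,0.02,0,0,0,1],
    [0,0,0.035,0,0,0,1],
    [0,0,0.04,0,0,0,1],
    [0,0,0.04,0,0,0,1],
    [-0.02,0,0.035,0,0,0,1],
    [-0.035,0.01,0.02,0,0,0,1],
    [-0.035,0.01,0,0,0,0,1],
    [-0.035,0.01,0,0,0,-0.02,1],
  ],
)

```text
clock: 24.23
tcp_pos: [0.5794, -0.0443, 0.1962]
ee_rot: [-1.131, -1.329, 1.322]
contact_force: [0.3, 1.0, -0.5]
width: 0.249
```

drive_tool(
  motion=[
    [-0.035,0.01,0,0,0,-0.02,1],
    [-0.03,0.02,0,0,0,-0.03,1],
    [-0.02,0.03,0,0,0,-0.03,1],
    [0,0.035,0,0,0,-0.03,1],
    [0,0.04,0,0,0,-0.03,1],
    [0,0.03,0,0,0,0,1],
    [0,0,0,0,0,0,1],
    [0,0,0,0,0,0,1],
  ],
)

```text
clock: 24.9
tcp_pos: [0.4946, 0.123, 0.1946]
ee_rot: [-1.195, -1.229, 1.226]
contact_force: [-1.1, -0.7, 0.4]
width: 0.242
```

```bash
python3 - <<'E'
from wm import *
s=st(); rerr(s,91.4); d=cap('wrist','w14'); cups(); cap('scene','s14')
E
```

```text
t 24.9 tcp [0.4946 0.123  0.1946] rot [-1.195 -1.229  1.226] F [-1.1 -0.7  0.4] w 0.242
roterr [-0.003  -0.0002 -0.0007]
top yellow circ [ 0.5056 -0.1115] zmax 0.092 536
top green circ [ 0.5332 -0.2451] zmax 0.091 581
top orange circ [0.5311 0.0227] zmax 0.091 579
scene yellow circ [ 0.5103 -0.1117] zmax 0.09 798
scene green circ [ 0.5381 -0.2465] zmax 0.089 782
scene orange circ [0.5356 0.0229] zmax 0.09 868
```

View pics/w14.png

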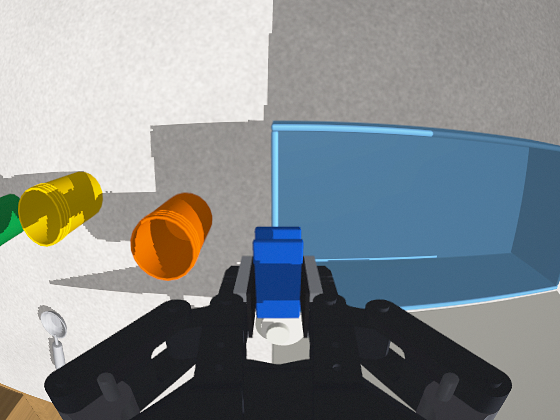

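View pics/s14.png

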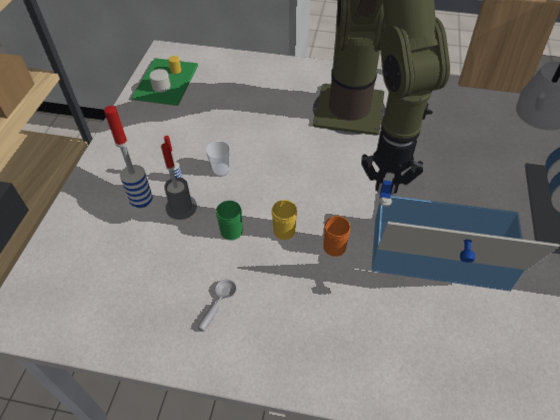

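drive_tool(
  motion=[
    [0.002,0.03,0,0,0,0,1],
    [0,0.03,0,0,0,0,1],
    [0,0.012,0,0,0,0,1],
    [0,0,-0.02,0,0,0,1],
    [0,0,-0.03,0,0,0,1],
    [0,0,-0.03,0,0,0,1],
    [0,0,-0.02,0,0,0,1],
    [0,0,0,0,0,0,1],
  ],
)

```text
clock: 25.77
tcp_pos: [0.4946, 0.1899, 0.091]
ee_rot: [-1.196, -1.217, 1.228]
contact_force: [-0.5, 0.1, 0.2]
width: 0.244
```

```bash
python3 - <<'E'
from wm import *
s=st(); rerr(s,91.4); d=cap('wrist','w15')
C=wcloud(d,s['tcp_pos'],s['ee_rot']);M=masks(d['frame']);v=d['range_z']>0
p=C[M['pale']&v&(abs(C[...,2]-.105)<.004)]
print(len(p),p.min(0).round(3),p.max(0).round(3)); q=p[p[:,1]<.135];print('near -y wall',np.percentile(q[:,1],[2,50,98]).round(4)); q=p[(p[:,0]<.45)&(p[:,1]>.13)&(p[:,1]<.4)];print('robot-side wall',np.percentile(q[:,0],[2,50,98]).round(4))
p=C[v&(abs(C[...,2]-.005)<.004)&(C[...,1]>.14)&(C[...,1]<.45)];print('floor',np.percentile(p,[1,99],axis=0).round(3))
E
```

```text
t 25.77 tcp [0.4946 0.1899 0.091 ] rot [-1.196 -1.217  1.228] F [-0.5  0.1  0.2] w 0.244
roterr [ 0.0021 -0.0071  0.0057]
7515 [0.42  0.117 0.101] [0.581 0.417 0.109]
near -y wall [0.1181 0.122  0.1332]
robot-side wall [0.4213 0.4255 0.4293]
floor [[0.325 0.142 0.001]
 [0.572 0.443 0.007]]
```

View pics/w15.png

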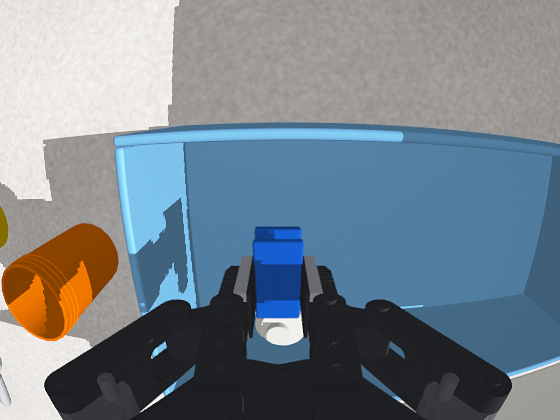

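drive_tool(
  motion=[
    [0.002,0.005,-0.02,0,-0.007,0.005,1],
    [0,0,-0.025,0,0,0,1],
    [0,0,-0.02,0,0,0,1],
    [0,0,-0.01,0,0,0,1],
    [0,0,-0.003,0,0,0,1],
    [0,0,0,0,0,0,1],
  ],
)

```text
clock: 26.32
tcp_pos: [0.4995, 0.1973, 0.0171]
ee_rot: [-1.201, -1.234, 1.222]
contact_force: [-0.2, -0.1, 0.7]
width: 0.249
```

drive_tool(
  motion=[
    [0,0,-0.003,0,0,0,1],
    [0,0,-0.003,0,0,0,1],
    [0,0,0,0,0,0,1],
  ],
)

```text
clock: 26.57
tcp_pos: [0.4994, 0.1977, 0.011]
ee_rot: [-1.201, -1.235, 1.222]
contact_force: [-0.0, 0.5, -0.2]
width: 0.239
```

drive_tool(
  motion=[
    [0,0,-0.001,0,0,0,1],
    [0,0,0,0,0,0,0.5],
    [0,0,0,0,0,0,0.5],
    [0,0,0,0,0,0,0.5],
    [0,0,0,0,0,0,0.5],
    [0,0,0.02,0,0,0,0.5],
    [0,0,0.04,0,0,0,0.5],
    [0,0,0.04,0,0,0,0.5],
  ],
)

```text
clock: 27.23
tcp_pos: [0.4976, 0.197, 0.1096]
ee_rot: [-1.199, -1.231, 1.226]
contact_force: [0.4, 0.7, 0.6]
width: 0.498
```

drive_tool(
  motion=[
    [0,0,0.04,0,0,0,0.5],
    [0,0,0.04,0,0,0,0.3],
    [0,0,0.02,0,0,0,0],
    [0,-0.03,0,0,0,0,0],
    [0,-0.04,0,0,0,0,0],
    [0,-0.04,0,0,0,0,0],
    [0,-0.04,0,0,0,0,0],
    [0,0,0,0,0,0,0],
  ],
)

```text
clock: 27.9
tcp_pos: [0.4979, 0.0363, 0.2093]
ee_rot: [-1.211, -1.218, 1.22]
contact_force: [-1.5, -0.9, 0.6]
width: 1.004
```

```bash
python3 - <<'E'
from wm import *
s=st(); rerr(s,90); d=cap('wrist','w16'); cups();s=st()
E
```

```text
t 27.9 tcp [0.4979 0.0363 0.2093] rot [-1.211 -1.218  1.22 ] F [-1.5 -0.9  0.6] w 1.004
roterr [ 0.0057  0.0041 -0.0111]
top yellow circ [ 0.5058 -0.1114] zmax 0.092 537
top green circ [ 0.5333 -0.245 ] zmax 0.091 581
top orange circ [0.5309 0.0203] zmax 0.29 226
scene yellow circ [ 0.5106 -0.1118] zmax 0.09 805
scene green circ [ 0.5383 -0.2462] zmax 0.09 785
scene orange circ [0.5355 0.0225] zmax 0.09 864
t 28.05 tcp [0.4989 0.0473 0.2096] rot [-1.201 -1.233  1.222] F [ 0.6  0.6 -1. ] w 0.998
```

View pics/w16.png

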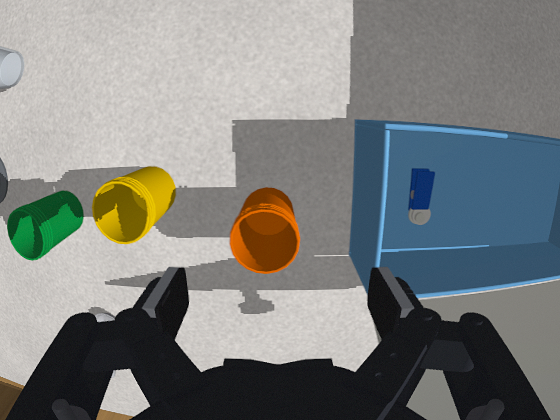

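drive_tool(
  motion=[
    [0.008,-0.006,0,0,0,-0.12,0],
    [0.008,-0.006,0,0,0,-0.12,0],
    [0.008,-0.006,0,0,0,-0.12,0],
    [0.008,-0.006,0,0,0,-0.12,0],
    [0,0,0,0,0,-0.12,0],
    [0,0,0,0,0,-0.12,0],
    [0,0,0,0,0,-0.12,0],
    [0,0,0,0,0,-0.12,0],
  ],
)

```text
clock: 28.72
tcp_pos: [0.531, 0.0262, 0.2094]
ee_rot: [-1.518, -0.5, 0.493]
contact_force: [0.6, -0.3, 0.2]
width: 0.997
```

drive_tool(
  motion=[
    [0,0,0,0,0,-0.12,0],
    [0,0,0,0,0,-0.12,0],
    [0,0,0,0,0,-0.12,0],
    [0,0,0,0,0,-0.12,0],
    [0,0,0,0,0,-0.12,0],
    [0,0,0,0,0,-0.03,0],
    [0,0,0,0,0,0,0],
  ],
)

```text
clock: 29.3
tcp_pos: [0.5309, 0.0257, 0.2093]
ee_rot: [-1.577, -0.01, 0.007]
contact_force: [-0.0, -0.2, 1.0]
width: 0.999
```

```bash
python3 - <<'E'
from wm import *
s=st(); rerr(s,1.4); d=cap('wrist','w17'); wmeas(d,s['tcp_pos'],s['ee_rot']);cups(('scene',));s=st()
E
```

```text
t 29.3 tcp [0.5309 0.0257 0.2093] rot [-1.577 -0.01   0.007] F [-0.  -0.2  1. ] w 0.999
roterr [0.0063 0.0018 0.0137]
wrist yellow [ 0.5076 -0.1102] 0.091
wrist orange [0.5324 0.0242] 0.091
scene yellow circ [ 0.5105 -0.1119] zmax 0.09 811
scene green circ [ 0.5385 -0.2461] zmax 0.09 784
scene orange circ [0.5353 0.0227] zmax 0.091 864
t 29.4 tcp [0.5309 0.0247 0.2094] rot [-1.577 -0.01   0.007] F [-0.4  0.1 -0.5] w 0.998
```

View pics/w17.png

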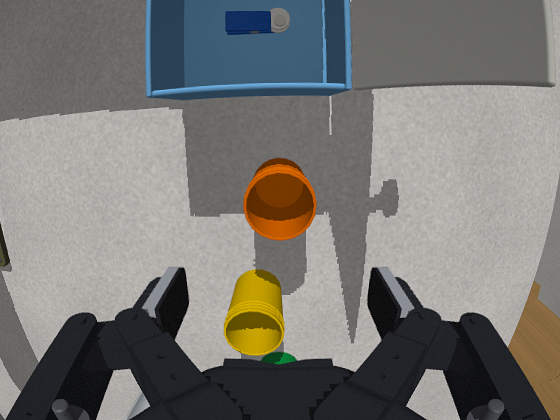

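drive_tool(
  motion=[
    [0.001,-0.0015,-0.02,0.006,0,0.013,0],
    [0,0,-0.035,0,0,0,0],
    [0,0,-0.035,0,0,0,0],
    [0,0,-0.035,0,0,0,0],
    [0,0,-0.025,0,0,0,0],
    [0,0,-0.012,0,0,0,0],
    [0,0,0,0,0,0,0],
  ],
)

```text
clock: 29.98
tcp_pos: [0.5301, 0.0225, 0.0448]
ee_rot: [-1.571, -0.014, 0.019]
contact_force: [-0.9, -0.7, 0.1]
width: 1.001
```

drive_tool(
  motion=[
    [0,0,0,0,0,0,0.5],
    [0,0,0,0,0,0,0.5],
    [0,0,0,0,0,0,0.5],
    [0,0,0,0,0,0,0.5],
    [0,0,0,0,0,0,0.5],
  ],
  squeeze=25,
)

```text
clock: 30.4
tcp_pos: [0.533, 0.0222, 0.0488]
ee_rot: [-1.571, -0.019, 0.012]
contact_force: [-0.2, -0.3, 6.8]
width: 0.708
```

drive_tool(
  motion=[
    [0,0,0.01,0,0,0,0.5],
    [0,0,0.02,0,0,0,0.5],
    [0,0,0.03,0,0,0,0.5],
    [0,0,0.03,0,0,0,0.5],
    [0,0,0.03,0,0,0,0.5],
    [0,0,0.02,0,0,0,0.5],
    [0,0,0,0,0,0,0.5],
  ],
)

```text
clock: 30.98
tcp_pos: [0.5345, 0.022, 0.1922]
ee_rot: [-1.571, -0.023, 0.007]
contact_force: [0.7, 0.3, -0.1]
width: 0.702
```

```bash
python3 - <<'E'
from wm import *
s=st(); rerr(s,1.4); cap('wrist','w18'); cups(('scene',));d=cap('scene','s18');C=cloud(d);M=masks(d['frame'])
p=C[M['orange']&(abs(C[...,0]-s['tcp_pos'][0])<.06)&(abs(C[...,1]-s['tcp_pos'][1])<.06)];print(np.percentile(p,[1,99],axis=0).round(3))
E
```

```text
t 30.98 tcp [0.5345 0.022  0.1922] rot [-1.571 -0.023  0.007] F [ 0.7  0.3 -0.1] w 0.702
roterr [0.     0.0104 0.0057]
scene yellow circ [ 0.5105 -0.1119] zmax 0.09 803
scene green circ [ 0.5383 -0.2462] zmax 0.09 786
scene orange circ [0.5357 0.0234] zmax 0.271 671
[[ 0.506 -0.005  0.142]
 [ 0.572  0.052  0.271]]
```

View pics/w18.png

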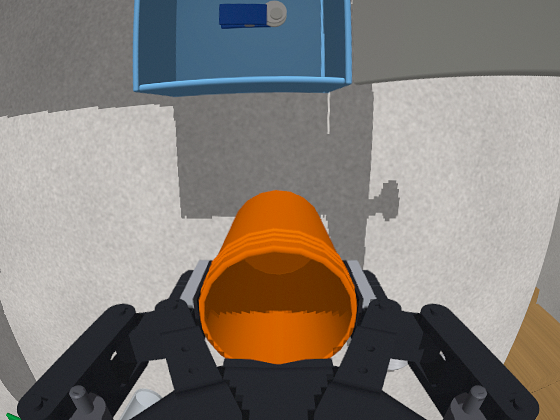

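View pics/s18.png

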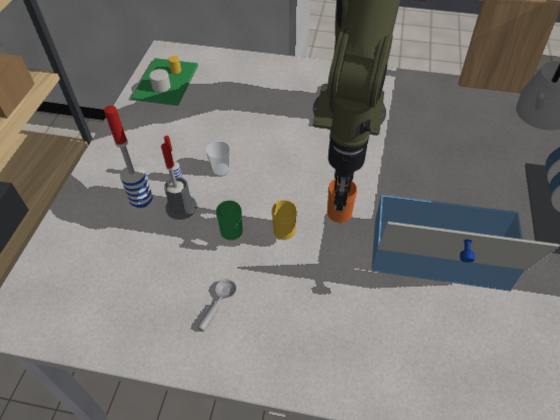

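drive_tool(
  motion=[
    [-0.012,0.02,0,0,0.01,0.005,0.5],
    [-0.014,0.03,0,0,0,0,0.5],
    [-0.01,0.04,0,0,0,0,0.5],
    [0,0.04,0,0,0,0,0.5],
    [0,0.04,0,0,0,0,0.5],
    [0,0.04,0,0,0,0,0.5],
    [0,0.04,0,0,0,0,0.5],
    [0,0.04,0,0,0,0,0.5],
  ],
)

```text
clock: 31.8
tcp_pos: [0.4944, 0.3136, 0.1858]
ee_rot: [-1.573, -0.01, 0.028]
contact_force: [0.8, -0.2, -1.2]
width: 0.701
```

drive_tool(
  motion=[
    [0,0.04,0,0,0,0,0.5],
    [0,0.03,0,0,0,0,0.5],
    [0,0.015,0,0,0,0,0.5],
    [0,0,0,0,0,0,0.5],
    [0,0,0,0,0,0,0.5],
  ],
)

```text
clock: 32.22
tcp_pos: [0.4946, 0.3971, 0.1855]
ee_rot: [-1.574, -0.012, 0.029]
contact_force: [0.7, 0.1, -1.3]
width: 0.709
```

```bash
python3 - <<'E'
from wm import *
s=st(); rerr(s,1.4);d=cap('wrist','w19')
C=wcloud(d,s['tcp_pos'],s['ee_rot']);M=masks(d['frame']);v=d['range_z']>0
p=C[M['pale']&v&(abs(C[...,2]-.105)<.004)]
q=p[p[:,1]>.43];print('+y wall',np.percentile(q[:,1],[2,50,98]).round(4)) if len(q) else 0
E
```

```text
t 32.22 tcp [0.4946 0.3971 0.1855] rot [-1.574 -0.012  0.029] F [ 0.7  0.1 -1.3] w 0.709
roterr [ 0.0032 -0.0107 -0.0015]
+y wall [0.4322 0.4465 0.5755]
```

View pics/w19.png

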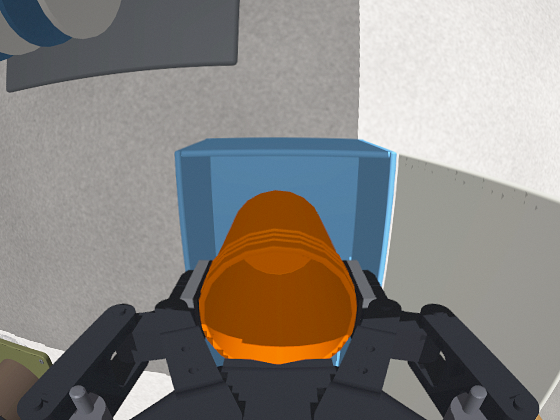

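drive_tool(
  motion=[
    [0.004,0.004,-0.01,0,-0.01,0,0.5],
    [0,0,-0.025,0,0,0,0.5],
    [0,0,-0.03,0,0,0,0.5],
    [0,0,-0.03,0,0,0,0.5],
    [0,0,-0.02,0,0,0,0.5],
    [0,0,-0.008,0,0,0,0.5],
    [0,0,0,0,0,0,0.5],
  ],
)

```text
clock: 32.85
tcp_pos: [0.499, 0.3987, 0.062]
ee_rot: [-1.575, -0.016, 0.019]
contact_force: [0.2, 0.5, 0.5]
width: 0.703
```

drive_tool(
  motion=[
    [0,0,-0.003,0,0,0,0.5],
    [0,0,-0.003,0,0,0,0.5],
    [0,0,-0.001,0,0,0,0.5],
    [0,0,0,0,0,0,0.5],
  ],
)

```text
clock: 33.18
tcp_pos: [0.5004, 0.4014, 0.0584]
ee_rot: [-1.57, -0.021, 0.016]
contact_force: [-0.1, 0.6, -1.4]
width: 0.707
```

drive_tool(
  motion=[
    [0,0,-0.003,0,0,0,0.5],
    [0,0,-0.002,0,0,0,0.5],
    [0,0,0,0,0,0,0.5],
  ],
)

```text
clock: 33.43
tcp_pos: [0.5004, 0.4015, 0.0538]
ee_rot: [-1.57, -0.021, 0.017]
contact_force: [-0.8, -1.3, 7.0]
width: 0.706
```

drive_tool(
  motion=[
    [0,0,0,0,0,0,0],
    [0,0,0,0,0,0,0],
    [0,0,0,0,0,0,0],
    [0,0,0.01,0,0,0,0],
    [0,0,0.03,0,0,0,0],
    [0,0,0.04,0,0,0,0],
    [0,0,0.04,0,0,0,0],
    [0,0,0.03,0,0,0,0],
  ],
)

```text
clock: 34.1
tcp_pos: [0.5009, 0.4013, 0.2064]
ee_rot: [-1.57, -0.022, 0.015]
contact_force: [1.1, 0.4, -0.3]
width: 0.999
```

drive_tool(
  motion=[
    [0,-0.03,0.01,0,0,0,0],
    [0,-0.04,0,0,0,0,0],
    [0,-0.04,0,0,0,0,0],
    [0,-0.04,0,0,0,0,0],
    [0,-0.04,0,0,0,0,0],
    [0,-0.04,0,0,0,0,0],
    [0,-0.04,0,0,0,0,0],
    [0,-0.04,0,0,0,0,0],
  ],
)

```text
clock: 34.77
tcp_pos: [0.4997, 0.0892, 0.2133]
ee_rot: [-1.571, -0.021, 0.017]
contact_force: [1.0, -0.6, -0.6]
width: 1.003
```

drive_tool(
  motion=[
    [0,-0.04,0,0,0,0,0],
    [0,-0.04,0,0,0,0,0],
    [0,-0.04,0,0,0,0,0],
    [0.002,-0.035,0,0,0,0,0],
    [0.002,-0.03,0,0,0,0,0],
    [0,0,0,0,0,0,0],
    [0,0,0,0,0,0,0],
  ],
)

```text
clock: 35.35
tcp_pos: [0.5038, -0.0965, 0.2132]
ee_rot: [-1.573, -0.017, 0.013]
contact_force: [0.9, 0.7, -0.1]
width: 0.998
```

```bash
python3 - <<'E'
from wm import *
s=st(); rerr(s,1.4); d=cap('wrist','w20'); wmeas(d,s['tcp_pos'],s['ee_rot']);cups(('scene',));cap('top','t20');s=st()
E
```

```text
t 35.35 tcp [ 0.5038 -0.0965  0.2132] rot [-1.573 -0.017  0.013] F [ 0.9  0.7 -0.1] w 0.998
roterr [0.0018 0.003  0.0055]
wrist yellow [ 0.5071 -0.111 ] 0.091
wrist green [ 0.5348 -0.2448] 0.091
scene yellow circ [ 0.5103 -0.1122] zmax 0.09 806
scene green circ [ 0.5383 -0.2461] zmax 0.09 790
scene orange few 0
t 35.5 tcp [ 0.504  -0.0923  0.2127] rot [-1.57  -0.022  0.019] F [ 0.3 -0.3  0.7] w 1.001
```

View pics/w20.png

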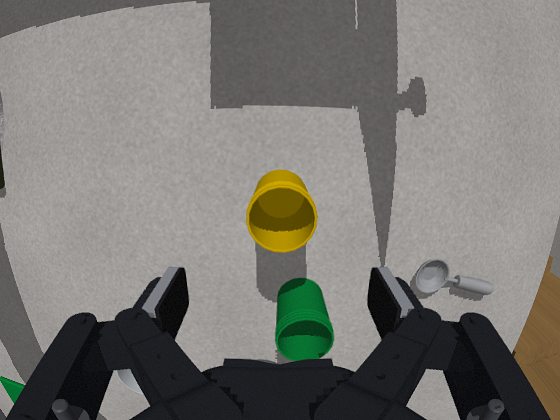

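View pics/t20.png

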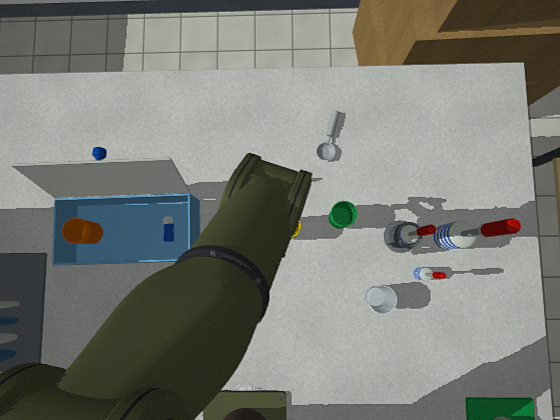

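```bash
python3 - <<'E'
from wm import *
cups(('top',),box=((0.4,0.6),(.1,.5)))
d=cap('top');C=cloud(d);M=masks(d['frame']);m=M['orange']&(C[...,1]>.1);p=C[m];print(np.percentile(p,[1,99],axis=0).round(3))
cv2.imwrite('pics/t21.png',cv2.resize(d['frame'][150:280,20:220,::-1],None,fx=3.5,fy=3.5));st()
E
```

```text
top yellow few 0
top green few 0
top orange circ [0.4988 0.4007] zmax 0.097 826
[[0.47  0.371 0.008]
 [0.529 0.432 0.097]]
t 35.6 tcp [ 0.5041 -0.0922  0.2126] rot [-1.571 -0.023  0.02 ] F [-0.7  0.1 -0.2] w 0.999
```

View pics/t21.png

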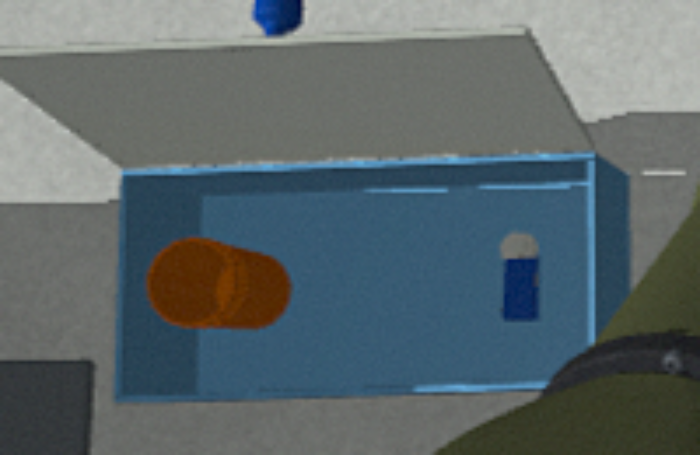

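drive_tool(
  motion=[
    [0.003,-0.0195,0,0,0,0,0],
    [0,0,-0.03,0,0,0,0],
    [0,0,-0.035,0,0,0,0],
    [0,0,-0.035,0,0,0,0],
    [0,0,-0.035,0,0,0,0],
    [0,0,-0.022,0,0,0,0],
    [0,0,-0.008,0,0,0,0],
    [0,0,0,0,0,0,0],
  ],
)

```text
clock: 36.27
tcp_pos: [0.5059, -0.1122, 0.0459]
ee_rot: [-1.57, -0.019, 0.021]
contact_force: [0.4, 0.3, 0.6]
width: 0.999
```

```bash
python3 - <<'E'
from wm import *
s=st(); rerr(s,1.4); d=cap('wrist','w22');wmeas(d,s['tcp_pos'],s['ee_rot'])
E
```

```text
t 36.27 tcp [ 0.5059 -0.1122  0.0459] rot [-1.57  -0.019  0.021] F [0.4 0.3 0.6] w 0.999
roterr [-0.0004 -0.0015 -0.0011]
wrist yellow [ 0.5072 -0.1103] 0.091
```

View pics/w22.png

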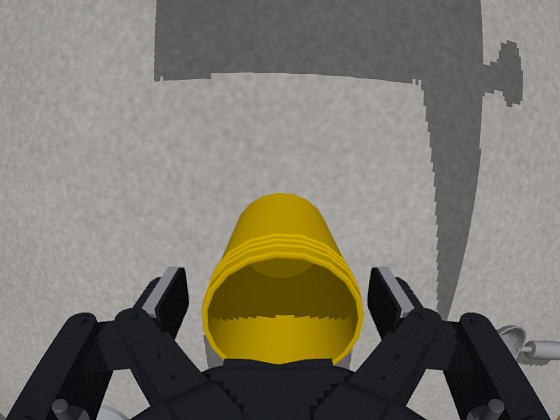

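drive_tool(
  motion=[
    [0.001,0,0,0,0,0,0.5],
    [0,0,0,0,0,0,0.5],
    [0,0,0,0,0,0,0.5],
    [0,0,0,0,0,0,0.5],
    [0,0,0,0,0,0,0.5],
  ],
)

```text
clock: 36.73
tcp_pos: [0.5091, -0.1136, 0.0493]
ee_rot: [-1.572, -0.023, 0.015]
contact_force: [-0.4, 0.4, 6.9]
width: 0.712
```

drive_tool(
  motion=[
    [0,0,0.01,0,0,0,0.5],
    [0,0,0.02,0,0,0,0.5],
    [0,0,0.03,0,0,0,0.5],
    [0,0,0.03,0,0,0,0.5],
    [0,0,0.03,0,0,0,0.5],
    [0,0,0.02,0,0,0,0.5],
    [-0.004,0.02,0,0,0,0,0.5],
    [-0.004,0.04,0,0,0,0,0.5],
  ],
)

```text
clock: 37.4
tcp_pos: [0.5014, -0.0588, 0.1907]
ee_rot: [-1.576, -0.018, 0.004]
contact_force: [0.7, -0.2, -2.3]
width: 0.709
```

drive_tool(
  motion=[
    [0,0.04,0,0,0,0,0.5],
    [0,0.04,0,0,0,0,0.5],
    [0,0.04,0,0,0,0,0.5],
    [0,0.04,0,0,0,0,0.5],
    [0,0.04,0,0,0,0,0.5],
    [0,0.04,0,0,0,0,0.5],
    [0,0.03,0,0,0,0,0.5],
    [0,0,0,0,0,0,0.5],
  ],
)

```text
clock: 38.07
tcp_pos: [0.4987, 0.2265, 0.1881]
ee_rot: [-1.565, -0.031, 0.026]
contact_force: [0.6, 1.3, -0.9]
width: 0.708
```

```bash
python3 - <<'E'
from wm import *
s=st(); rerr(s,1.4); d=cap('wrist','w23')
s=st()
E
```

```text
t 38.07 tcp [0.4987 0.2265 0.1881] rot [-1.565 -0.031  0.026] F [ 0.6  1.3 -0.9] w 0.708
roterr [-0.006   0.0026 -0.0119]
t 38.12 tcp [0.499  0.2218 0.1882] rot [-1.568 -0.027  0.023] F [-0.1 -0.8 -0.5] w 0.716
```

View pics/w23.png

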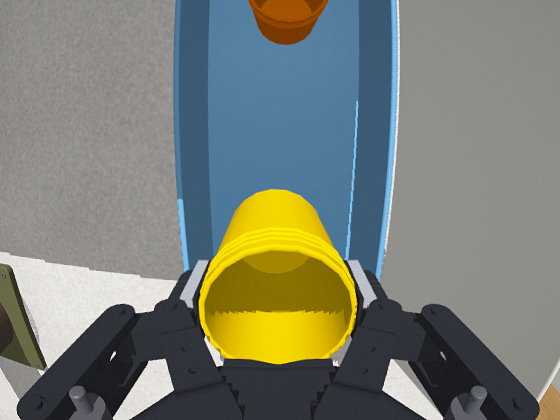

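drive_tool(
  motion=[
    [0.001,0.03,0,0,0,-0.01,0.5],
    [0.001,0.04,0,0,0,0,0.5],
    [0,0.03,0,0,0,0,0.5],
    [0,0.008,0,0,0,0,0.5],
    [0,0,0,0,0,0,0.5],
    [0,0,0,0,0,0,0.5],
  ],
)

```text
clock: 38.62
tcp_pos: [0.502, 0.3227, 0.188]
ee_rot: [-1.573, -0.012, 0.009]
contact_force: [-0.2, -1.3, -1.5]
width: 0.71
```

drive_tool(
  motion=[
    [0,0,0,0,0,0,0.5],
  ],
)

```text
clock: 38.7
tcp_pos: [0.5025, 0.3214, 0.188]
ee_rot: [-1.574, -0.01, 0.006]
contact_force: [-0.5, -0.7, -1.5]
width: 0.711
```

drive_tool(
  motion=[
    [0,0.0075,-0.01,0,0,0.011,0.5],
    [0,0,-0.025,0,0,0,0.5],
    [0,0,-0.03,0,0,0,0.5],
    [0,0,-0.03,0,0,0,0.5],
    [0,0,-0.02,0,0,0,0.5],
    [0,0,-0.01,0,0,0,0.5],
    [0,0,0,0,0,0,0.5],
  ],
)

```text
clock: 39.28
tcp_pos: [0.5007, 0.3303, 0.0601]
ee_rot: [-1.574, -0.017, 0.02]
contact_force: [0.1, -0.4, -0.3]
width: 0.708
```

drive_tool(
  motion=[
    [0,0,-0.003,0,0,0,0.5],
    [0,0,-0.003,0,0,0,0.5],
    [0,0,0,0,0,0,0.5],
  ],
)

```text
clock: 39.53
tcp_pos: [0.5026, 0.3323, 0.0573]
ee_rot: [-1.571, -0.022, 0.017]
contact_force: [-0.3, 0.3, -0.3]
width: 0.709
```

drive_tool(
  motion=[
    [0,0,-0.002,0,0,0,0.5],
    [0,0,-0.002,0,0,0,0.5],
    [0,0,0,0,0,0,0.5],
  ],
)

```text
clock: 39.78
tcp_pos: [0.5025, 0.3327, 0.0542]
ee_rot: [-1.57, -0.023, 0.017]
contact_force: [-2.3, -1.1, 8.9]
width: 0.713
```

drive_tool(
  motion=[
    [0,0,0.001,0,0,0,0],
    [0,0,0,0,0,0,0],
    [0,0,0,0,0,0,0],
    [0,0,0.01,0,0,0,0],
    [0,0,0.03,0,0,0,0],
    [0,0,0.04,0,0,0,0],
    [0,0,0.04,0,0,0,0],
    [0,0,0.03,0,0,0,0],
  ],
)

```text
clock: 40.45
tcp_pos: [0.5028, 0.3321, 0.2072]
ee_rot: [-1.57, -0.023, 0.015]
contact_force: [-0.2, 1.0, 0.0]
width: 0.998
```

drive_tool(
  motion=[
    [0,-0.03,0.01,0,0,0,0],
    [0,-0.04,0,0,0,0,0],
    [0,-0.04,0,0,0,0,0],
    [0,-0.04,0,0,0,0,0],
    [0,-0.04,0,0,0,0,0],
    [0,-0.04,0,0,0,0,0],
    [0,-0.04,0,0,0,0,0],
    [0,-0.04,0,0,0,0,0],
  ],
)

```text
clock: 41.12
tcp_pos: [0.5017, 0.0202, 0.2143]
ee_rot: [-1.571, -0.022, 0.018]
contact_force: [1.0, -0.1, -1.1]
width: 1.002
```

drive_tool(
  motion=[
    [0.004,-0.04,0,0,0,0,0],
    [0.004,-0.04,0,0,0,0,0],
    [0.005,-0.04,0,0,0,0,0],
    [0.005,-0.04,0,0,0,0,0],
    [0.005,-0.04,0,0,0,0,0],
    [0.005,-0.03,0,0,0,0,0],
    [0.002,-0.02,0,0,0,0,0],
    [0,0,0,0,0,0,0],
  ],
)

```text
clock: 41.78
tcp_pos: [0.5312, -0.2351, 0.2145]
ee_rot: [-1.577, -0.016, 0.01]
contact_force: [-0.6, -0.3, 0.1]
width: 0.997
```

```bash
python3 - <<'E'
from wm import *
s=st(); rerr(s,1.4); d=cap('wrist','w24'); wmeas(d,s['tcp_pos'],s['ee_rot']);cups(('scene',))
cups(('top',),box=((0.4,0.6),(.1,.5)))
s=st()
E
```

```text
t 41.78 tcp [ 0.5312 -0.2351  0.2145] rot [-1.577 -0.016  0.01 ] F [-0.6 -0.3  0.1] w 0.997
roterr [0.0062 0.0035 0.0076]
wrist green [ 0.535 -0.245] 0.091
wrist orange [ 1.1154 -0.6388] 0.102
scene yellow few 0
scene green circ [ 0.5379 -0.2464] zmax 0.091 794
scene orange few 0
top yellow circ [0.5    0.3326] zmax 0.096 800
top green few 0
top orange circ [0.499  0.4015] zmax 0.097 630
t 41.93 tcp [ 0.5318 -0.2269  0.2137] rot [-1.57  -0.021  0.019] F [ 0.6 -0.1 -0.6] w 1.0
```

View pics/w24.png

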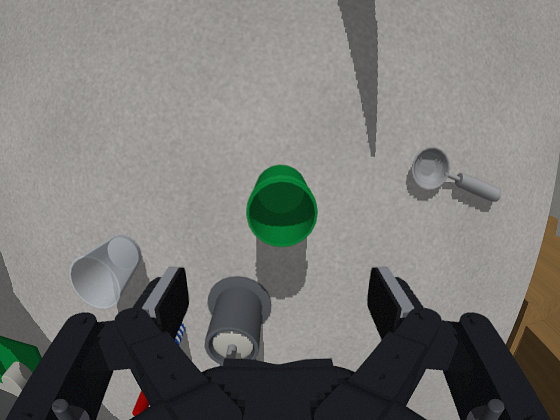

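drive_tool(
  motion=[
    [0.003,-0.0185,0,0,0,0,0],
    [0,0,-0.03,0,0,0,0],
    [0,0,-0.035,0,0,0,0],
    [0,0,-0.035,0,0,0,0],
    [0,0,-0.035,0,0,0,0],
    [0,0,-0.023,0,0,0,0],
    [0,0,-0.008,0,0,0,0],
    [0,0,0,0,0,0,0],
  ],
)

```text
clock: 42.6
tcp_pos: [0.534, -0.2439, 0.0459]
ee_rot: [-1.569, -0.02, 0.023]
contact_force: [0.1, -0.2, 1.1]
width: 0.999
```

```bash
python3 - <<'E'
from wm import *
s=st(); rerr(s,1.4); d=cap('wrist','w25');wmeas(d,s['tcp_pos'],s['ee_rot'])
E
```

```text
t 42.6 tcp [ 0.534  -0.2439  0.0459] rot [-1.569 -0.02   0.023] F [ 0.1 -0.2  1.1] w 0.999
roterr [-0.002  -0.0016 -0.0029]
wrist green [ 0.535  -0.2447] 0.091
```

drive_tool(
  motion=[
    [0.001,-0.001,0,0,0,0,0.5],
    [0,0,0,0,0,0,0.5],
    [0,0,0,0,0,0,0.5],
    [0,0,0,0,0,0,0.5],
    [0,0,0,0,0,0,0.5],
  ],
)

```text
clock: 43.07
tcp_pos: [0.5372, -0.2481, 0.0497]
ee_rot: [-1.573, -0.024, 0.015]
contact_force: [-1.5, 0.2, 6.4]
width: 0.731
```

drive_tool(
  motion=[
    [0,0,0.01,0,0,0,0.5],
    [0,0,0.02,0,0,0,0.5],
    [0,0,0.03,0,0,0,0.5],
    [0,0,0.03,0,0,0,0.5],
    [0,0,0.03,0,0,0,0.5],
    [0,0,0.025,0,0,0,0.5],
    [-0.004,0.02,0,0,0,0,0.5],
    [-0.005,0.04,0,0,0,0,0.5],
  ],
)

```text
clock: 43.73
tcp_pos: [0.5281, -0.1938, 0.1962]
ee_rot: [-1.579, -0.02, 0.005]
contact_force: [1.8, -0.7, -1.1]
width: 0.725
```

drive_tool(
  motion=[
    [-0.005,0.04,0,0,0,0,0.5],
    [-0.005,0.04,0,0,0,0,0.5],
    [-0.005,0.04,0,0,0,0,0.5],
    [-0.005,0.04,0,0,0,0,0.5],
    [-0.005,0.04,0,0,0,0,0.5],
    [0,0.04,0,0,0,0,0.5],
    [0,0.03,0,0,0,0,0.5],
    [0,0,0,0,0,0,0.5],
  ],
)

```text
clock: 44.4
tcp_pos: [0.5015, 0.0918, 0.1931]
ee_rot: [-1.565, -0.031, 0.027]
contact_force: [0.9, 0.1, -0.9]
width: 0.728
```

```bash
python3 - <<'E'
from wm import *
s=st(); rerr(s,1.4); d=cap('wrist','w26')
s=st()
E
```

```text
t 44.4 tcp [0.5015 0.0918 0.1931] rot [-1.565 -0.031  0.027] F [ 0.9  0.1 -0.9] w 0.728
roterr [-0.0052  0.0024 -0.0128]
t 44.45 tcp [0.5018 0.0875 0.1933] rot [-1.569 -0.028  0.024] F [-0.2 -0.7 -0.5] w 0.728
```

View pics/w26.png

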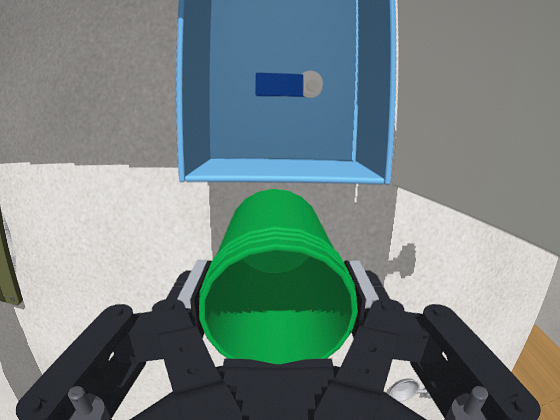

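drive_tool(
  motion=[
    [0,0.03,0,0,0,-0.01,0.5],
    [0,0.04,0,0,0,0,0.5],
    [0,0.04,0,0,0,0,0.5],
    [0,0.035,0,0,0,0,0.5],
    [0,0.025,0,0,0,0,0.5],
    [0,0.005,0,0,0,0,0.5],
    [0,0,0,0,0,0,0.5],
    [0,0,0,0,0,0,0.5],
  ],
)

```text
clock: 45.12
tcp_pos: [0.5024, 0.2554, 0.1931]
ee_rot: [-1.573, -0.012, 0.008]
contact_force: [-0.1, -1.4, -0.9]
width: 0.723
```

drive_tool(
  motion=[
    [0,0,0,0,0,0,0.5],
  ],
)

```text
clock: 45.2
tcp_pos: [0.5025, 0.2546, 0.193]
ee_rot: [-1.573, -0.011, 0.007]
contact_force: [0.2, 0.2, -0.8]
width: 0.724
```

```bash
python3 - <<'E'
from wm import *
s=st(); rerr(s,1.4); d=cap('wrist','w27')
C=wcloud(d,s['tcp_pos'],s['ee_rot']);M=masks(d['frame']);v=d['range_z']>0
for k in('green','yellow'):
  p=C[M[k]&v];p=p[(p[:,1]>.1)&(p[:,1]<.5)&(p[:,0]>.4)]; print(k,np.percentile(p,[1,99],axis=0).round(3))
E
```

```text
t 45.2 tcp [0.5025 0.2546 0.193 ] rot [-1.573 -0.011  0.007] F [ 0.2  0.2 -0.8] w 0.724
roterr [0.0023 0.0024 0.0133]
green [[0.473 0.228 0.147]
 [0.531 0.287 0.235]]
yellow [[0.472 0.306 0.008]
 [0.529 0.363 0.096]]
```

View pics/w27.png

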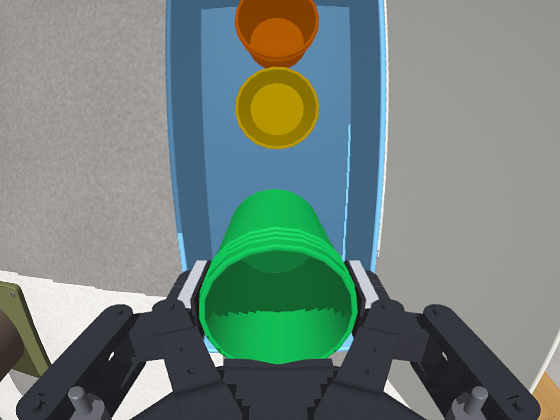

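drive_tool(
  motion=[
    [0,0.003,-0.01,0,0,0.013,0.5],
    [0,0,-0.03,0,0,0,0.5],
    [0,0,-0.03,0,0,0,0.5],
    [0,0,-0.03,0,0,0,0.5],
    [0,0,-0.02,0,0,0,0.5],
    [0,0,-0.01,0,0,0,0.5],
    [0,0,0,0,0,0,0.5],
  ],
)

```text
clock: 45.83
tcp_pos: [0.5006, 0.2592, 0.0602]
ee_rot: [-1.574, -0.02, 0.023]
contact_force: [0.7, -0.2, -0.7]
width: 0.725
```

drive_tool(
  motion=[
    [0,0,-0.003,0,0,0,0.5],
    [0,0,-0.003,0,0,0,0.5],
    [0,0,0,0,0,0,0.5],
  ],
)

```text
clock: 46.08
tcp_pos: [0.5026, 0.2608, 0.0573]
ee_rot: [-1.571, -0.025, 0.019]
contact_force: [-0.0, 0.4, -0.4]
width: 0.725
```

drive_tool(
  motion=[
    [0,0,-0.002,0,0,0,0.5],
    [0,0,-0.002,0,0,0,0.5],
    [0,0,0,0,0,0,0.5],
  ],
)

```text
clock: 46.33
tcp_pos: [0.5022, 0.2611, 0.0543]
ee_rot: [-1.57, -0.025, 0.02]
contact_force: [-2.9, 0.1, 11.0]
width: 0.727
```

drive_tool(
  motion=[
    [0,0,0.001,0,0,0,0],
    [0,0,0,0,0,0,0],
    [0,0,0,0,0,0,0],
    [0,0,0.01,0,0,0,0],
    [0,0,0.03,0,0,0,0],
    [0,0,0.04,0,0,0,0],
    [0,0,0.04,0,0,0,0],
    [0,0,0.04,0,0,0,0.5],
  ],
)

```text
clock: 47.0
tcp_pos: [0.5016, 0.2601, 0.2157]
ee_rot: [-1.572, -0.023, 0.02]
contact_force: [0.7, 0.7, 0.4]
width: 0.888
```

drive_tool(
  motion=[
    [0,-0.01,0.04,0,0,0,1],
    [0,-0.01,0.04,0,0,0,1],
    [0,-0.01,0.02,0,0,0,1],
    [0,-0.01,0,0,0,0,1],
    [-0.03,0,0,0,0,0,1],
    [-0.03,0,0,0,0,0,1],
    [0,0,0,0,0,0,1],
  ],
)

```text
clock: 47.58
tcp_pos: [0.4352, 0.2197, 0.3125]
ee_rot: [-1.572, -0.018, 0.029]
contact_force: [-0.6, -0.1, -1.7]
width: 0.002
```

```bash
python3 - <<'E'
from wm import *
s=st(); rerr(s,1.4); d=cap('wrist','w28')
C=wcloud(d,s['tcp_pos'],s['ee_rot']);M=masks(d['frame']);v=d['range_z']>0
for k in('green','yellow','orange','blue'):
  p=C[M[k]&v];p=p[(p[:,1]>.1)&(p[:,1]<.45)&(p[:,0]>.42)&(p[:,0]<.59)]; print(k,np.percentile(p,[1,99],axis=0).round(3) if len(p) else 0)
cap('top','t28');cap('scene','s28')
E
```

```text
t 47.58 tcp [0.4352 0.2197 0.3125] rot [-1.572 -0.018  0.029] F [-0.6 -0.1 -1.7] w 0.002
roterr [ 0.0017 -0.007  -0.0052]
green [[0.47  0.234 0.007]
 [0.529 0.292 0.096]]
yellow [[0.471 0.305 0.007]
 [0.53  0.363 0.096]]
orange [[0.47  0.372 0.008]
 [0.528 0.431 0.096]]
blue [[0.477 0.187 0.009]
 [0.521 0.209 0.026]]
```

View pics/w28.png

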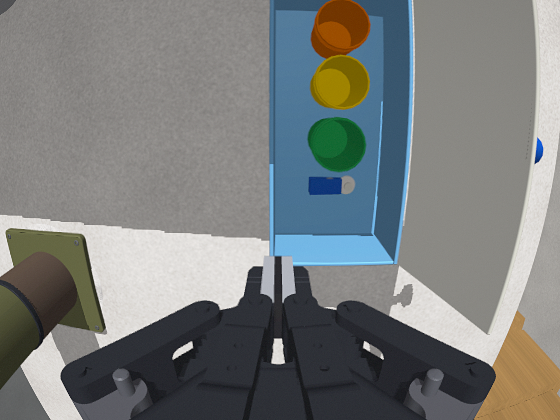

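View pics/t28.png

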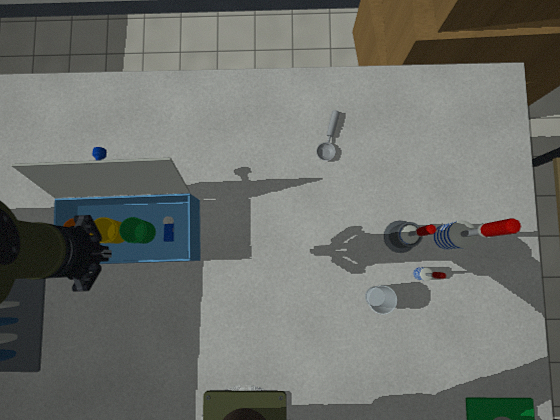

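View pics/s28.png

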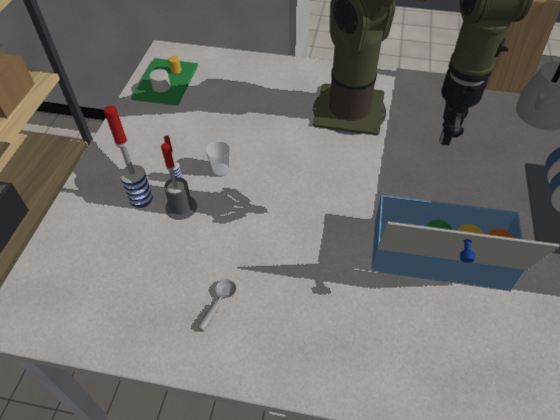

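All three cups stand upright in the box beside the clip, at wrist (341,27), (340,82), (337,144) and (331,186). Now I move over the lid to close it from behind.

drive_tool(
  motion=[
    [0.03,0,0,0,-0.007,-0.005,1],
    [0.04,0,0,0,0,0,1],
    [0.04,0,0,0,0,0,1],
    [0.04,0,0,0,0,0,1],
    [0.04,0,0,0,0,0,1],
    [0.04,0,0,0,0,0,1],
    [0.04,0,0,0,0,0,1],
    [0.01,0,0,0,0,0,1],
  ],
)

```text
clock: 48.4
tcp_pos: [0.7274, 0.2179, 0.3106]
ee_rot: [-1.575, -0.025, 0.007]
contact_force: [-2.1, -0.3, -0.7]
width: 0.003
```

drive_tool(
  motion=[
    [0,0,-0.02,0,0,0,1],
    [0,0,-0.03,0,0,0,1],
    [0,0,-0.03,0,0,0,1],
    [0,0,-0.01,0,0,0,1],
    [0,0,0,0,0,0,1],
  ],
)

```text
clock: 48.82
tcp_pos: [0.7203, 0.2199, 0.2191]
ee_rot: [-1.574, -0.019, 0.016]
contact_force: [-0.8, -0.4, 0.0]
width: 0.002
```

```bash
python3 - <<'E'
from wm import *
s=st(); rerr(s,1.4);cap('scene','s29'); print(s['q'].round(2))
E
```

```text
t 48.82 tcp [0.7203 0.2199 0.2191] rot [-1.574 -0.019  0.016] F [-0.8 -0.4  0. ] w 0.002
roterr [0.0028 0.0019 0.002 ]
[-0.52  0.93  0.41  1.13 -0.36  1.15 -0.09]
```

View pics/s29.png

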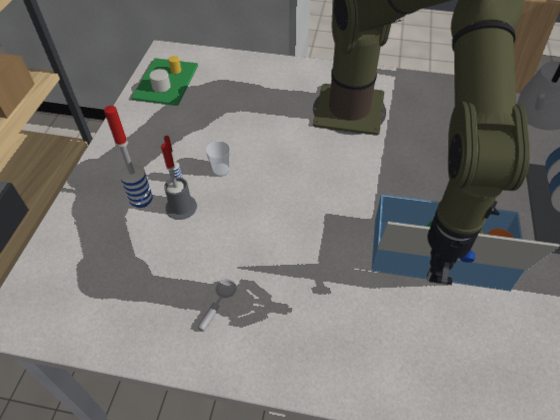

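drive_tool(
  motion=[
    [-0.025,0,0,0,0,0,1],
    [-0.03,0,0,0,0,0,1],
    [-0.025,0,0,0,0,0,1],
    [-0.02,0,0,0,0,0,1],
    [-0.02,0,0,0,0,0,1],
  ],
)

```text
clock: 49.28
tcp_pos: [0.6049, 0.2205, 0.228]
ee_rot: [-1.57, -0.033, 0.003]
contact_force: [2.2, -1.5, 7.0]
width: -0.002
```

```bash
cat > lid.py <<'E'
from wm import *
def lid(n='top'):
    d=cap(n);C=cloud(d);v=d['range_z']>0
    f=d['frame'].astype(int);grey=(f.max(2)-f.min(2)<25)
    m=v&grey&(C[...,1]>.34)&(C[...,1]<.44)&(C[...,2]>.1)&(C[...,2]<.27)&(C[...,0]>.40)&(C[...,0]<.66)
    p=C[m]
    if len(p)<30: print(n,'lid few',len(p));return
    A=np.c_[p[:,0]-.583,p[:,2]-.108]; u,s,vt=np.linalg.svd(A-A.mean(0)); t=vt[0]*(1 if vt[0][1]>0 else -1)
    print(n,'lid angle',np.arctan2(t[1],-t[0]).round(3),len(p),'x',p[:,0].min().round(3),p[:,0].max().round(3),'z',p[:,2].min().round(3),p[:,2].max().round(3))
E
python3 - <<'E'
from lid import *
s=st(); rerr(s,1.4); lid('top');lid('scene')
E
```

```text
t 49.28 tcp [0.6049 0.2205 0.228 ] rot [-1.57  -0.033  0.003] F [ 2.2 -1.5  7. ] w -0.002
roterr [-0.0013  0.0189  0.0017]
top lid angle 1.589 659 x 0.577 0.586 z 0.105 0.268
scene lid angle 1.546 2445 x 0.576 0.59 z 0.104 0.268
```

drive_tool(
  motion=[
    [0,0,0.01,0,0.018,0,1],
    [-0.02,0,0,0,0,0,1],
    [-0.02,0,0,0,0,0,1],
    [-0.015,0,-0.003,0,0,0,1],
    [0,0,0,0,0,0,1],
  ],
)

```text
clock: 49.8
tcp_pos: [0.5462, 0.2212, 0.2323]
ee_rot: [-1.57, -0.012, 0.025]
contact_force: [-1.3, -0.6, -0.6]
width: 0.001
```

```bash
python3 - <<'E'
from lid import *
s=st(); rerr(s,1.4); lid('top');lid('scene');cap('scene','s30')
E
```

```text
t 49.8 tcp [0.5462 0.2212 0.2323] rot [-1.57  -0.012  0.025] F [-1.3 -0.6 -0.6] w 0.001
roterr [-0.001  -0.0081  0.0006]
top lid angle 1.148 309 x 0.517 0.561 z 0.162 0.258
scene lid angle 1.17 3200 x 0.517 0.588 z 0.104 0.257
```

View pics/s30.png

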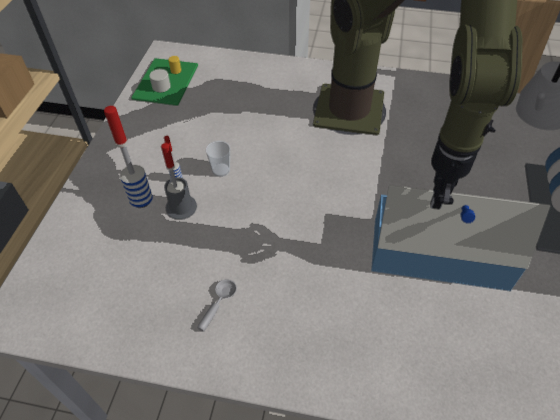

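drive_tool(
  motion=[
    [-0.012,0,-0.012,0,-0.008,0,1],
    [-0.014,0,-0.014,0,0,0,1],
    [-0.014,0,-0.014,0,0,0,1],
    [-0.01,0,-0.018,0,0,0,1],
    [-0.01,0,-0.02,0,0,0,1],
    [-0.005,0,-0.02,0,0,0,1],
    [0,0,0,0,0,0,1],
  ],
)

```text
clock: 50.53
tcp_pos: [0.4804, 0.2203, 0.13]
ee_rot: [-1.573, -0.014, 0.023]
contact_force: [-0.9, 0.2, -0.2]
width: -0.004
```

```bash
python3 - <<'E'
from lid import *
s=st(); rerr(s,1.4); lid('top');lid('scene')
E
```

```text
t 50.53 tcp [0.4804 0.2203 0.13  ] rot [-1.573 -0.014  0.023] F [-0.9  0.2 -0.2] w -0.004
roterr [ 0.0024 -0.0059  0.0011]
top lid angle 0.141 149 x 0.421 0.58 z 0.11 0.137
scene lid angle 0.143 2750 x 0.421 0.584 z 0.104 0.138
```

drive_tool(
  motion=[
    [0,0,-0.01,0,-0.005,0,1],
    [0,0,-0.007,0,0,0,1],
    [0,0,-0.004,0,0,0,1],
    [0,0,0,0,0,0,1],
  ],
)

```text
clock: 50.97
tcp_pos: [0.4833, 0.2207, 0.1118]
ee_rot: [-1.571, -0.022, 0.013]
contact_force: [0.1, 0.4, 0.2]
width: 0.002
```

drive_tool(
  motion=[
    [0,0,-0.002,0,0,0,1],
    [0,0,-0.002,0,0,0,1],
    [0,0,0,0,0,0,1],
  ],
)

```text
clock: 51.22
tcp_pos: [0.4833, 0.2207, 0.1112]
ee_rot: [-1.569, -0.023, 0.012]
contact_force: [-5.0, -2.0, 30.9]
width: 0.002
```

```bash
python3 - <<'E'
from lid import *
s=st(); rerr(s,1.4); lid('top');lid('scene')
E
```

```text
t 51.22 tcp [0.4833 0.2207 0.1112] rot [-1.569 -0.023  0.012] F [-5.  -2.  30.9] w 0.002
roterr [-0.0021  0.0069  0.0026]
top lid angle 3.134 130 x 0.419 0.442 z 0.107 0.115
scene lid angle 3.141 2463 x 0.419 0.583 z 0.103 0.117
```

drive_tool(
  motion=[
    [0,0,0.015,0,0,0,1],
    [0,0,0.035,0,0,0,1],
    [0,0,0.04,0,0,0,1],
    [0,0,0.04,0,0,0,1],
    [0,0,0.04,0,0,0,1],
    [-0.03,-0.03,0,0,0,0,1],
    [-0.03,-0.04,0,0,0,0,1],
    [0,-0.04,0,0,0,0,1],
  ],
)

```text
clock: 51.98
tcp_pos: [0.4225, 0.1185, 0.278]
ee_rot: [-1.57, -0.022, 0.023]
contact_force: [1.8, -0.6, -0.3]
width: 0.003
```

drive_tool(
  motion=[
    [0,-0.04,0,0,0,0,1],
    [0,-0.04,0,0,0,0,1],
    [0,-0.03,0,0,0,0,1],
    [0,0,0,0,0,0,1],
    [0,0,0,0,0,0,1],
  ],
)

```text
clock: 52.4
tcp_pos: [0.4274, 0.0059, 0.2781]
ee_rot: [-1.571, -0.018, 0.01]
contact_force: [-0.2, 0.9, 0.5]
width: 0.002
```

```bash
python3 - <<'E'
from lid import *
s=st(); lid('top');lid('scene');cap('scene','s31');cap('top','t31')
d=cap('scene');C=cloud(d);p=C[(C[...,1]>.14)&(C[...,1]<.43)&(C[...,0]>.42)&(C[...,0]<.58)&(C[...,2]>.05)]
for a,b in((.425,.45),(.49,.51),(.55,.575)): q=p[(p[:,0]>a)&(p[:,0]<b)];print(a,np.median(q[:,2]).round(4))
d=cap('top');C=cloud(d);M=masks(d['frame']);p=C[M['red']&(d['range_z']>0)&(abs(C[...,0]-.485)<.03)&(abs(C[...,1]+.395)<.03)]
print('brush handle',p.min(0).round(3),p.max(0).round(3))
E
```

```text
t 52.4 tcp [0.4274 0.0059 0.2781] rot [-1.571 -0.018  0.01 ] F [-0.2  0.9  0.5] w 0.002
top lid angle 0.001 2776 x 0.419 0.579 z 0.105 0.118
scene lid angle 0.0 2463 x 0.417 0.583 z 0.103 0.117
0.425 0.1103
0.49 0.1103
0.55 0.1102
brush handle [ 0.474 -0.407  0.167] [ 0.492 -0.39   0.237]
```

View pics/s31.png

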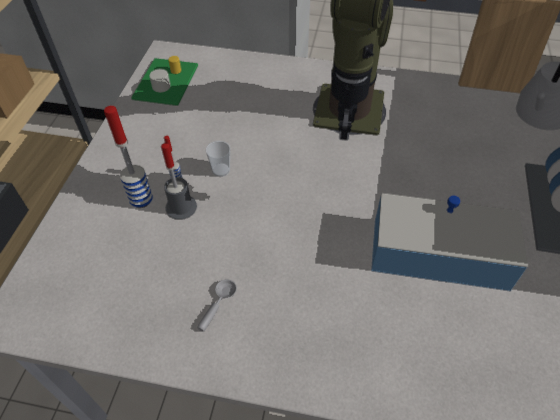

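View pics/t31.png

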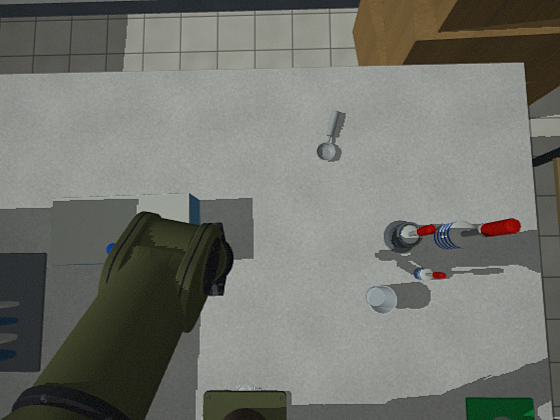

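The lid is flat at scene (445,225). The brush stands in the pot at (172,165). The clear cup at (219,158) and the spoon at (220,295) have not moved. Handing in.

```bash
python3 -c "
from bench import order
print(order.sign_off())"
```

```text
the job is handed in; nothing more can be done
None
```

The job is done and handed in at about 52 s on the robot's clock.

- **Brushing:** All three cups were there. I brushed yellow, green and orange with the pot brush: down to the floor, up to within a few millimetres of the rim, and down again. The force at the bottom was 20–41 N each time. After that the brush went back in its pot.
- **Packing:** The clip and the three cups went into the box, and I pushed the lid shut from behind with about 31 N.

**Last checks:**
- **Lid:** The fitted angle was 0.00 in both cameras, with its surface level at 110 mm.
- **Brush:** It stands upright in the pot.
- **Box:** Just before closing, all three cups were upright with their rims at 96 mm, below the box's 105 mm edge, and the clip lay flat beside them.
- **Bystanders:** The clear cup and the spoon look unmoved in the pictures.

**Disagreements:**
- The top and scene cameras differed by about 5 mm in x, so I used the wrist view, which lay between them.
- The brush tilted a little in the grip partway through; I straightened it before putting it back in the pot.
- I noticed no cup being knocked aside; the only shift I measured was about 1–2 mm on the green cup when it was brushed.

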